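# Load the last vials and wedge the vial rack

### The arm

A 6-joint arm with a two-finger parallel gripper is mounted at the origin on the work surface. World frame = base frame: x ahead of the robot, y to its left, z up, the work surface at z = 0. Lengths are in mm, angles in rad, forces in N, time in s.
With the tool pointing down it reaches from about 300 to 825 mm from the base axis. Payload 5.4 kg.
Tool frame: the origin (TCP) lies midway between the tips of the shut fingers; the grasp point (between the pads) lies 19 mm behind it (ctrl.pinch_z is the distance from the TCP to the grasp point, in mm); z points along the fingers, y is the direction in which the jaws open and shut (so a half turn about z gives the same grasp; the last joint's range is limited). The gripper opens to 92 mm and grips with 3 to 60 N. Pads are 20 mm wide; open, the fingers measure 128 mm over their backs; the gripper's body (75 mm by 189 mm) begins 69 mm behind the grasp point.
Start: joints at [-1.483, 0.158, 1.597, -0, 1.386, -0.21], TCP at [168.691, -549.681, 214.601] pointing down, gripper open.
Joint ranges: [-2.91, 2.91], [-0.94, 2.29], [0.18, 2.7], [-1.29, 4.43], [0.17, 2.64], [-3, 3]. Speed limits (rad/s): [2.57, 2.57, 3.14, 3.14, 3.14, 3.14].

### API

Orientations are given as a unit quaternion [w, x, y, z].
In Python, from rig import ctrl, vision gives the robot as it stands.
- The arm moves only by the shell command python3 -m inch 'ROWS' [FORCE]. ROWS is JSON, a list of rows, each a list of 7 numbers: the finger opening in m, from 0 to 0.0919, then the shift along the world's x, y, z in m, then the turn, a rotation vector about the world's x, y, z in rad. In form: [[claw, dx, dy, dz, wx, wy, wz], ...]. A call has 1 to 12 rows; each row is the pose to reach, as a shift and turn from the pose commanded when the call began; what a row does not reach only later rows make up. A row lasts 1/12 s, in which the tool goes at most 41.7 mm and 7.16 degrees, less where a joint would pass 70% of its speed; a pose out of reach is approached as far as the arm can. A call with a gripper value outside its range is refused whole. The fingers move at their own pace and stop on an object; FORCE is the grip in N (left out, the last holds). Time passes only in rows, so rows that repeat a pose let the fingers close. It gives the time, the measured TCP pose, the force and the opening at its end, in the units of the state.
- ctrl.get_obs(): the state, without advancing time (a new reading comes with each control period).
- vision.snapshot(name): name is "side" or "top" or "wrist"; returns (picture, depth): 420x560x3 uint8, blue, green, red; 420x560 float32, mm along the optical axis (not along the pixel's ray), 0 where there is no reading.
- vision.get_calibration(name): a dict with "K" (3x3 intrinsics, pixels), "dist" ([k1, k2, p1, p2, k3] as OpenCV has them; the pictures are not rectified), "R" (3x3) and "t" (3): a world point X has camera coordinates R X + t; the wrist camera has in their place "hand_eye" (4x4, takes a point from camera to tool coordinates, whose origin is the TCP and whose axes are the flange's). Camera axes: x right, y down, z forward; pixel columns grow to the right and rows downward; lengths in mm; the calibration is good to about 2 mm. A picture is of the moment at which its call begins: read the wrist's pose just before it. get_calibration takes no time and is no camera call.
- ctrl.sign_off(): hands the job in, once; it reports no verdict.
The state is a dict: "clock": time; "joint_positions": joint angles; "qd": joint speeds; "joint_efforts": joint torques, N m; "tcp_pos": TCP position; "tcp_rot": TCP orientation; "ft_force": force on the tool from outside, world axes, zero at the start; "wrist_torque": the same for the moment, N m; "finger_gap": finger opening in mm.
Only numpy, scipy, OpenCV 4.12 (cv2) and the standard library are available. Lean on these libraries where they do the work, as an engineer would, in place of code of your own. Each camera call takes 0.05 s, during which the arm holds its last target.

### The job

Drop the two loose capped vials, one at a time and upright, into any free holes of the white vial rack that stands in the steel tray. Then pick up the wedge and push it, thin end first, under the middle of the rack's near edge until that edge has just lifted clear of the tray, about half a centimetre, with the far edge still down on the tray, so that the vials lean slightly away for drawing off their last drops. Finish holding: stay gripped on the wedge with the rack resting on it, keep your hand off the rack and its vials, and leave the other things where they are.

Things in the scene. Friction and masses are not known exactly. Their poses are not given: they have to be found in the camera images.
- tray: fixed spill tray of 3 mm steel sheet, 266 mm (x) by 256 mm (y) outside, rim 18 mm high (bead to 21 mm). Origin: centre of its underside, on the bench; its inner floor is 3 mm above the origin. x points to the far rim, away from the robot, y to the left, z up. The far rim is the stop that the rack is pushed against.
- rack: white vial rack, block 100 (x) by 146 (y) by 40 mm on two runners 6 mm high, 15 mm wide, along its left and right ends; 46 mm high in all, 0.4 to 0.7 kg, loose. Origin: centre, at the runners' soles; x far, y left, z up. Six blind holes 32 mm across, 25 mm deep, at x = -23 and 23, y = -46, 0, 46 mm, floors 21 mm above the origin. Near row (x = -23) empty, far row full.
- rack_near_left (a point): left near bottom corner of the rack, on its runner's sole, at (-50, 73, 0) mm in the rack's frame; its height over the tray floor is how far it is lifted. Between the runners (116 mm) the block's flat underside is 6 mm above the soles: there the wedge goes in.
- rack_near_right (a point): the right near bottom corner of the rack, at (-50, -73, 0) mm in the rack's frame
- rack_far_edge (a point): middle of the rack's far bottom edge, at (50, 0, 0) mm in the rack's frame. It starts 2 to 5 mm short of the tray's far rim; the rack slides back to that rim when pushed.
- vial_a: loose capped glass vial, upright on the bench: 28 mm across, 61 mm high, of which the top 16 mm is the black cap (27 mm across); 35 g. Origin: centre of its underside, z along its axis. No fixed yaw.
- vial_b: the other loose vial, the same as vial_a
- vial_in_0: a like vial already seated in the rack's far row
- vial_in_1: a like vial already seated in the rack's far row
- vial_in_2: a like vial already seated in the rack's far row
- wedge: white plastic wedge with an upright grip, 120 mm long, 40 mm wide, 0.09 to 0.14 kg, loose on the bench. Origin: centre of its underside; x points to the thin end, z up. On its thick end stands a grip block centred at x = -47.5 mm, 25 mm long (x), 22 mm wide (y), from 20 to 58 mm above the underside: pinch it across its width.
- wedge_toe (a point): middle of the wedge's thin end, on the underside, at (60, 0, 0) mm in the wedge's frame. Here the wedge is 2 mm thick; its top rises evenly to 20 mm at x = -35 mm (18 mm in 95 mm), then is level to the heel at x = -60 mm.
- amber_jar: bystander: squat amber jar, 48 mm across, 62 mm high, on the bench; origin under its centre
- dropper: bystander: small white dropper bottle, 24 mm across, 54 mm high, in the near left part of the tray; origin under its centre
- spare_cap: bystander: loose black screw cap, 27 mm across, 14 mm high, in the near right part of the tray; origin under its centre
- timer: bystander: flat lab timer, 50 by 50 by 18 mm, on the bench right of the rack; origin under its centre
- small_beaker: bystander: small glass beaker, 44 mm across, 50 mm high, on the bench left of the rack; origin under its centre
Mind the look-alikes: they are no part of the job. What is shaped like the vial_a but pink or purple is not meant.

How it is judged (in metres and radians):
On the way, in this order (a step that is already met when the one before it is completed fails the run):
1. one of the loose vials stands in a hole of the rack and is let go (((z of vial_a in the frame of rack between 0.014 and 0.026 m and x of vial_a in the frame of rack between -0.048 and 0.048 m and y of vial_a in the frame of rack between -0.07 and 0.07 m and angle between the z axis of vial_a and the z axis of rack, either way round below 0.25 rad and contact force between the fingers and vial_a below 0.2 N) or (z of vial_b in the frame of rack between 0.014 and 0.026 m and x of vial_b in the frame of rack between -0.048 and 0.048 m and y of vial_b in the frame of rack between -0.07 and 0.07 m and angle between the z axis of vial_b and the z axis of rack, either way round below 0.25 rad and contact force between the fingers and vial_b below 0.2 N))), for 0.2 s.
2. both stand in holes of the rack and are let go, with the rack still flat on the tray (z of vial_a in the frame of rack between 0.014 and 0.026 m and x of vial_a in the frame of rack between -0.048 and 0.048 m and y of vial_a in the frame of rack between -0.07 and 0.07 m and angle between the z axis of each of vial_a, vial_b and the z axis of rack, either way round below 0.25 rad and contact force between the fingers and vial_a below 0.2 N and z of vial_b in the frame of rack between 0.014 and 0.026 m and x of vial_b in the frame of rack between -0.048 and 0.048 m and y of vial_b in the frame of rack between -0.07 and 0.07 m and contact force between the fingers and vial_b below 0.2 N and z of each of rack_near_left, rack_near_right in the frame of tray below 0.0045 m), for 0.2 s.
3. the wedge has lifted the rack's near edge off the tray (contact force between wedge and rack above 0.8 N and z of each of rack_near_left, rack_near_right in the frame of tray above 0.005 m), for 0.2 s.
At the end, for the whole second after the job is handed in: All five vials bottomed in the rack (5 mm), untouched; both near corners of the rack 2 to 9 mm above the tray floor, far edge down (2 mm); rack bears on the wedge (0.8 N), which lies flat, toe within 40 mm of the middle; fingers bear on the wedge (1 N), robot off the rack, all still (all of step 3 and z of vial_a in the frame of rack between 0.014 and 0.026 m and x of vial_a in the frame of rack between -0.048 and 0.048 m and y of vial_a in the frame of rack between -0.07 and 0.07 m and angle between the z axis of each of vial_a, vial_b, vial_in_0, vial_in_1, vial_in_2 and the z axis of rack, either way round below 0.25 rad and contact force between the fingers and vial_a below 0.2 N and z of vial_b in the frame of rack between 0.014 and 0.026 m and x of vial_b in the frame of rack between -0.048 and 0.048 m and y of vial_b in the frame of rack between -0.07 and 0.07 m and contact force between the fingers and vial_b below 0.2 N and z of vial_in_0 in the frame of rack between 0.014 and 0.026 m and x of vial_in_0 in the frame of rack between -0.048 and 0.048 m and y of vial_in_0 in the frame of rack between -0.07 and 0.07 m and contact force between the fingers and vial_in_0 below 0.2 N and z of vial_in_1 in the frame of rack between 0.014 and 0.026 m and x of vial_in_1 in the frame of rack between -0.048 and 0.048 m and y of vial_in_1 in the frame of rack between -0.07 and 0.07 m and contact force between the fingers and vial_in_1 below 0.2 N and z of vial_in_2 in the frame of rack between 0.014 and 0.026 m and x of vial_in_2 in the frame of rack between -0.048 and 0.048 m and y of vial_in_2 in the frame of rack between -0.07 and 0.07 m and contact force between the fingers and vial_in_2 below 0.2 N and z of each of rack_near_left, rack_near_right in the frame of tray below 0.012 m and z of rack_far_edge in the frame of tray below 0.005 m and contact force between the fingers and wedge above 1 N and contact force between each of the arm, the fingers and rack below 0.3 N and angle between wedge's own z axis and vertical below 0.12 rad and y of wedge_toe in the frame of rack between -0.04 and 0.04 m and x of wedge_toe in the frame of rack between -0.05 and 0.05 m and linear speed of each of rack, wedge below 0.01 m/s); the arm keeps its last pose, push and grip.
It fails at once if a vial is tipped over (angle between any of vial_a, vial_b, vial_in_0, vial_in_1, vial_in_2's own z axis and vertical above 1 rad).
It fails at once if a bystander is knocked more than 40 mm away (distance of any of amber_jar, dropper, spare_cap, timer, small_beaker from where it was at the start of the episode above 0.04 m).
It also fails if it takes over 70 s, if anything falls off the work surface, if the arm or the gripper's body presses on something with over 40 N, if the wrist force passes 120 N, or if a joint passes its speed limit or range.

## Working session

There is one attempt and no reset: what is moved stays moved. The work goes in short steps, Python scripts to look and compute and a shell command to move; the robot and the scene stay as the last step left them, time stands still between calls to the robot, and variables do not carry over. Pictures are saved under pics/ and viewed, and the job is handed in when it is done.

```bash
ls; mkdir -p pics; python3 - <<'E'
from rig import ctrl, vision
import cv2
for n in("top","side"):
    im,d=vision.snapshot(n); cv2.imwrite(f"pics/{n}0.png",im)
    c=vision.get_calibration(n); print(n,c)
print(ctrl.get_obs(), ctrl.pinch_z)
E
```

```text
pics
top {'K': array([[445.10299135,   0.        , 285.53915615],
       [  0.        , 445.10299135, 208.70307679],
       [  0.        ,   0.        ,   1.        ]]), 'dist': array([0.0337853, 0.       , 0.       , 0.       , 0.       ]), 'R': array([[-1.45636530e-02, -9.99891904e-01, -2.02003713e-03],
       [-9.94241159e-01,  1.46958057e-02, -1.06153434e-01],
       [ 1.06171645e-01,  4.62422284e-04, -9.94347710e-01]]), 't': array([   1.49092952,  565.22595575, 1114.7976946 ])}
side {'K': array([[423.32674663,   0.        , 276.34737054],
       [  0.        , 423.32674663, 210.32804012],
       [  0.        ,   0.        ,   1.        ]]), 'dist': array([-0.03458565,  0.        ,  0.        ,  0.        ,  0.        ]), 'R': array([[ 0.99899161, -0.04298446,  0.01296523],
       [-0.02167919, -0.71470464, -0.69909033],
       [ 0.03931633,  0.6981043 , -0.71491581]]), 't': array([-527.53663128,   41.49468936,  995.86993167])}
{'clock': 0.1, 'joint_positions': array([-1.48308512e+00,  1.58945763e-01,  1.59806602e+00, -1.22181312e-06,
        1.38620779e+00, -2.10127084e-01]), 'qd': array([-0.00091099, -0.00176712, -0.0015706 , -0.00035012,  0.00049982,
        0.00122763]), 'joint_efforts': array([-2.02566466e-04, -3.86506104e+01, -3.22958529e+01,  7.02932733e-02,
        3.39434668e-02, -3.83647921e-05]), 'tcp_pos': array([ 168.65165879, -549.13686186,  213.76017593]), 'tcp_rot': array([-8.11972938e-04,  9.88931677e-01,  1.48369389e-01,  4.91597847e-05]), 'ft_force': array([ 0.43001796,  0.03047101, -0.59470468]), 'wrist_torque': array([0.00076301, 0.0066101 , 0.01353154]), 'finger_gap': 91.8659564852786} 18.700000000000003
```

View pics/top0.png

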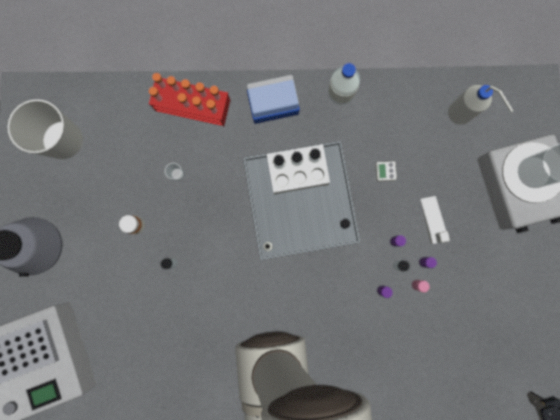

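View pics/side0.png

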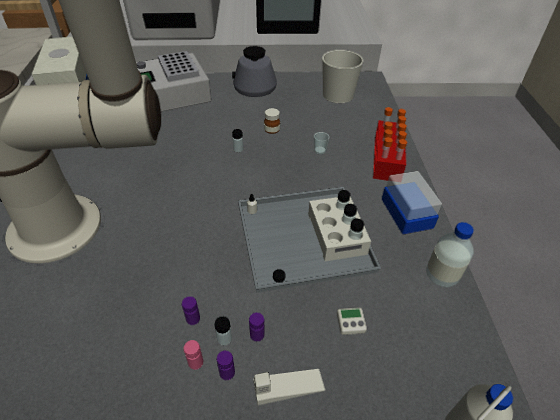

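Candidates for "vial" in the top view: black caps at (166,264) and (404,266). The others are purple (399,241), (429,262), (386,292), pink (423,286), the spare cap (345,224) lying flat in the tray, and the far row in the rack (279–315,155–160). I choose (166,264) and (404,266), and check them in close crops.

```bash
cat > h.py <<'E'
from rig import ctrl, vision
import cv2, numpy as np
from scipy.spatial.transform import Rotation as Ro
def cal(n):
    c=vision.get_calibration(n); return c['K'],np.array(c['dist']),c['R'],c['t']
def ray(n,px):
    K,D,R,t=cal(n); p=cv2.undistortPoints(np.float64(px).reshape(-1,1,2),K,D).reshape(-1,2)
    d=np.c_[p,np.ones(len(p))]@R; return -R.T@t,d
def onz(n,px,z):
    o,d=ray(n,px); return o+d*((z-o[2])/d[:,2])[:,None]
def proj(n,X):
    K,D,R,t=cal(n); return cv2.projectPoints(np.float64(X).reshape(-1,1,3),cv2.Rodrigues(R)[0],t,K,D)[0].reshape(-1,2)
E
python3 - <<'E'
import cv2,numpy as np
t=cv2.imread('pics/top0.png'); s=cv2.imread('pics/side0.png')
def cr(im,x,y,w,h,k): return cv2.resize(im[y:y+h,x:x+w],None,fx=k,fy=k,interpolation=cv2.INTER_CUBIC)
a=cr(t,240,135,125,130,3); b=cr(t,370,190,90,110,3)
cv2.imwrite('pics/c1.png',np.hstack([cr(t,370,185,90,120,3.25),cr(t,240,140,122,120,3.25)]))
cv2.imwrite('pics/c2.png',np.vstack([np.hstack([cr(s,170,280,160,130,2.4),cr(s,220,110,100,130,2.4)]),]))
cv2.imwrite('pics/c3.png',cr(s,235,180,150,110,5))
E
```

```text
(no output)
```

View pics/c1.png

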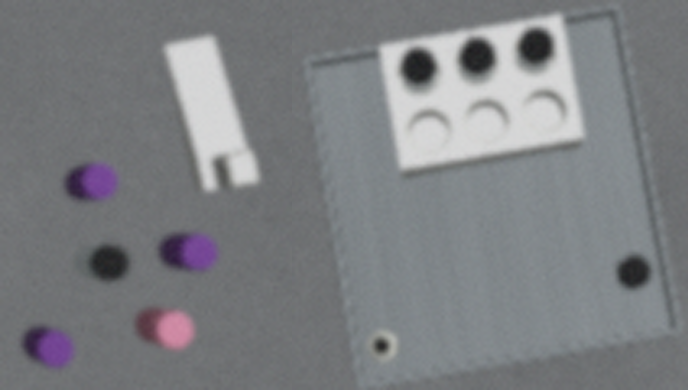

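View pics/c2.png

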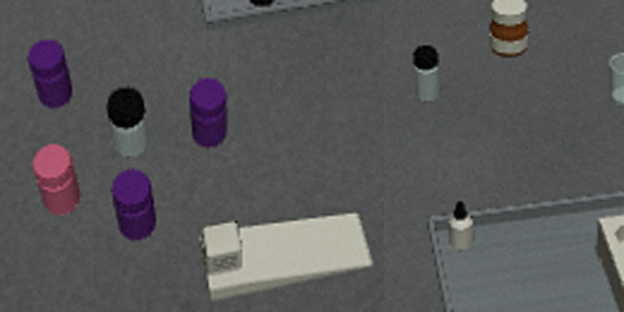

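View pics/c3.png

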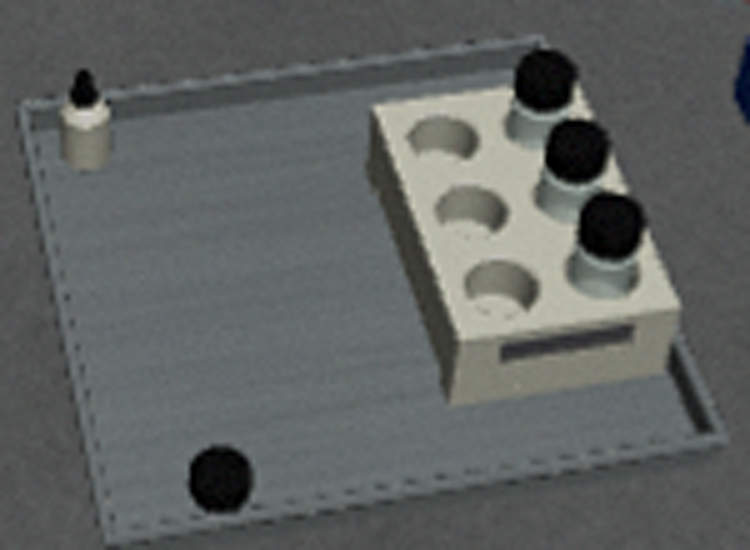

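```bash
python3 - <<'E'
from h import *
t=cv2.imread('pics/top0.png'); s=cv2.imread('pics/side0.png')
print('cams',ray('top',[[280,210]])[0],ray('side',[[280,210]])[0])
def blobs(im,m,roi,amin):
    x,y,w,h=roi; mm=np.zeros(m.shape,np.uint8); mm[y:y+h,x:x+w]=m[y:y+h,x:x+w]
    n,l,st,c=cv2.connectedComponentsWithStats(mm); return [(c[i],st[i]) for i in range(1,n) if st[i][4]>=amin]
for n,im,roi in(('top',t,(140,130,320,180)),('side',s,(160,120,230,270))):
    g=im.max(2); m=(g<45).astype(np.uint8)
    for c,st in blobs(im,m,roi,15):
        print(n,c.round(1),st, 'z61',onz(n,[c],61)[0].round(1),'z17',onz(n,[c],17)[0].round(1))
hsv=cv2.cvtColor(t,cv2.COLOR_BGR2HSV)
for nm,m in(('purple',((hsv[...,0]>125)&(hsv[...,0]<155)&(hsv[...,1]>90))),('pink',((hsv[...,0]>=160)&(hsv[...,1]>60)&(hsv[...,2]>100)))):
    for c,st in blobs(t,m.astype(np.uint8),(360,200,120,110),20): print(nm,c.round(1),st,onz('top',[c],50)[0].round(1))
# white: rack, wedge
g=t.min(2)
for nm,roi in(('rack',(262,143,70,52)),('wedge',(415,190,40,60))):
    m=(g>150).astype(np.uint8); x,y,w,h=roi; mm=np.zeros_like(m); mm[y:y+h,x:x+w]=m[y:y+h,x:x+w]
    cs=cv2.findContours(mm,cv2.RETR_EXTERNAL,cv2.CHAIN_APPROX_NONE)[0]; c=max(cs,key=cv2.contourArea)
    z=49 if nm=='rack' else 10
    P=onz('top',c.reshape(-1,2),z)[:,:2].astype(np.float32)
    r=cv2.minAreaRect(P); print(nm,r, cv2.boxPoints(r).round(1).tolist())
# mask colors for wedge
E
```

```text
cams [ 443.63271773   -7.33118973 1168.50022218] [ 488.7502875  -688.24051611  747.8113237 ]
top [314.7 154. ] [311 151   8   7  40] z61 [700.1 -82.8  61. ] z17 [710.3 -85.8  17. ]
top [296.4 157. ] [293 154   7   7  37] z61 [693.1 -36.1  61. ] z17 [703.1 -37.3  17. ]
top [278.5 160.1] [276 157   6   7  34] z61 [685.8   9.2  61. ] z17 [695.4   9.9  17. ]
top [344.4 223.5] [342 221   6   6  29] z61 [ 522.7 -153.    61. ] z17 [ 525.8 -158.8   17. ]
top [166.1 263.2] [162 260   9   8  56] z61 [431.1 289.6  61. ] z17 [430.6 301.4  17. ]
top [402.8 265.3] [399 262   8   8  42] z61 [ 417.5 -293.3   61. ] z17 [ 416.5 -304.7   17. ]
side [236.6 133.5] [232 129  11  10  88] z61 [429.7 281.6  61. ] z17 [425.9 343.8  17. ]
side [343.4 195.6] [338 190  12  12 121] z61 [686.6  26.3  61. ] z17 [699.3  72.   17. ]
side [385.7 198.8] [382 190   8  18  53] z61 [784.8  12.3  61. ] z17 [803.8  57.2  17. ]
side [251.2 197.5] [249 194   5   7  26] z61 [469.6  26.2  61. ] z17 [468.3  72.   17. ]
side [349.9 209.6] [344 204  13  13 126] z61 [694.4 -20.4  61. ] z17 [707.6  22.4  17. ]
side [356.7 224.7] [35
[... 412 characters left out ...]
50. ]
purple [428.3 262.1] [420 257  17  11 129] [ 424.3 -359.4   50. ]
purple [385.1 291.4] [378 287  14  11 113] [ 354.  -249.6   50. ]
pink [422.2 285.9] [416 281  13  11 119] [ 366.4 -341.4   50. ]
rack ((667.9662475585938, -39.82551574707031), (102.45460510253906, 150.47802734375), 9.180706977844238) [[605.4000244140625, 26.299999237060547], [629.4000244140625, -122.30000305175781], [730.5, -105.9000015258789], [706.5, 42.599998474121094]]
wedge ((533.698486328125, -394.42303466796875), (123.9087142944336, 46.268306732177734), 12.945854187011719) [[468.1000061035156, -385.79998779296875], [478.5, -430.79998779296875], [599.2999877929688, -403.1000061035156], [588.9000244140625, -358.0]]
```

The crops confirm clear glass and black caps on both vials. I place them at about (417,-296) and (431,289). Next I hover over the right one with the jaw at about 68°, in the gap between its look-alikes.

```bash
python3 -m inch '[[0.05,0.03,0.03,0,0,0,-0.08],[0.05,0.06,0.06,0,0,0,-0.17],[0.05,0.09,0.09,0,0,0,-0.26],[0.05,0.12,0.12,0,0,0,-0.35],[0.05,0.15,0.15,0,0,0,-0.44],[0.05,0.18,0.18,0,0,0,-0.53],[0.05,0.21,0.21,0,0,0,-0.6],[0.05,0.23,0.235,0,0,0,-0.68],[0.05,0.248,0.254,0,0,0,-0.68],[0.05,0.248,0.254,0,0,0,-0.68],[0.05,0.248,0.254,0,0,0,-0.68]]'
cat >> h.py <<'E'
def pose():
    o=ctrl.get_obs(); q=o['tcp_rot']; return Ro.from_quat([q[1],q[2],q[3],q[0]]).as_matrix(),o['tcp_pos'],o
def wsnap(name):
    R,p,o=pose(); im,d=vision.snapshot('wrist'); cv2.imwrite(f'pics/{name}.png',im)
    np.savez(f'pics/{name}.npz',R=R,p=p,d=d); return im
def wonz(name,px,z):
    f=np.load(f'pics/{name}.npz'); c=vision.get_calibration('wrist'); H=c['hand_eye']
    q=cv2.undistortPoints(np.float64(px).reshape(-1,1,2),c['K'],np.array(c['dist'])).reshape(-1,2)
    d=np.c_[q,np.ones(len(q))]@H[:3,:3].T@f['R'].T; o=f['R']@H[:3,3]+f['p']
    return o+d*((z-o[2])/d[:,2])[:,None]
E
python3 - <<'E'
from h import *
wsnap('w1'); print(vision.get_calibration('wrist')); R,p,o=pose(); print(p,R.round(3))
E
```

```text
clock: 1.02
tcp_pos: [417.1, -294.6, 214.2]
tcp_rot: [-0.0, 0.982, -0.188, -0.0]
ft_force: [0.4, 0.0, 1.0]
finger_gap: 49.9
{'K': array([[364.52806833,   0.        , 279.84861778],
       [  0.        , 364.52806833, 206.62380393],
       [  0.        ,   0.        ,   1.        ]]), 'dist': array([-0.05460241,  0.        ,  0.        ,  0.        ,  0.        ]), 'hand_eye': array([[-5.13269983e-04, -9.58296840e-01, -2.85774218e-01,
         8.15797649e+01],
       [ 9.99999433e-01, -2.25258806e-04, -1.04069882e-03,
         4.98691347e-01],
       [ 9.32925226e-04, -2.85774590e-01,  9.58296412e-01,
        -1.69474930e+02],
       [ 0.00000000e+00,  0.00000000e+00,  0.00000000e+00,
         1.00000000e+00]])}
[ 416.45710915 -295.59481154  214.26189001] [[ 0.928 -0.372 -0.001]
 [-0.372 -0.928  0.   ]
 [-0.001  0.    -1.   ]]
```

View pics/w1.png

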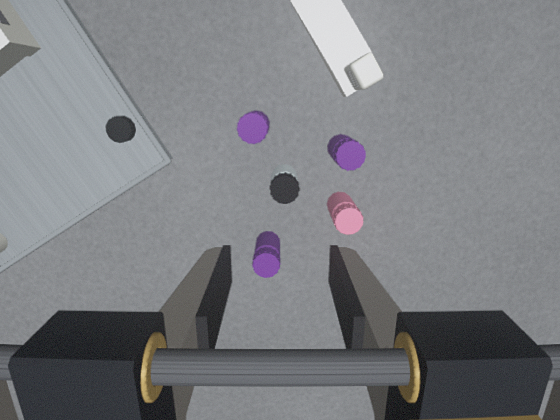

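The wrist view shows the target cap at (285,187) with clear glass behind it, the purples at (253,127), (349,155) and (266,255), and the pink at (347,215).

```bash
python3 - <<'E'
from h import *
im=cv2.imread('pics/w1.png')
m=(im.max(2)<50).astype(np.uint8); m2=np.zeros_like(m); m2[160:210,262:310]=m[160:210,262:310]
c=max(cv2.findContours(m2,0,1)[0],key=cv2.contourArea); e=cv2.minEnclosingCircle(c); print(e, wonz('w1',[e[0]],61), wonz('w1',[e[0]],55))
px=[[266,265],[253,127],[352,158],[349,221]]
print(wonz('w1',px,61).round(1))
E
```

```text
Traceback (most recent call last):
ValueError: max() iterable argument is empty
```

```bash
cat > cap.py <<'E'
from h import *
import sys
def cap(name,x,y,r=25,z=61,th=75):
    im=cv2.imread(f'pics/{name}.png')
    m=(im.max(2)<th).astype(np.uint8); m2=np.zeros_like(m); m2[y-r:y+r,x-r:x+r]=m[y-r:y+r,x-r:x+r]
    c=max(cv2.findContours(m2,0,1)[0],key=cv2.contourArea); e=cv2.minEnclosingCircle(c); M=cv2.moments(c); ce=(M['m10']/M['m00'],M['m01']/M['m00'])
    print(e,ce, wonz(name,[e[0],ce],z).round(1).tolist())
E
python3 - <<'E'
from cap import *
im=cv2.imread('pics/w1.png'); print(im[187,270:300].max(1))
cap('w1',285,187); cap('w1',285,187,th=60)
print(wonz('w1',[[266,265],[253,127],[352,158],[349,221]],61).round(1))
E
```

```text
[ 69  62  64  62  67  68  63  61  59  73  60  65  65  65  74  68  65  56
  70  64  63  66  68  65  65  65  63  63  62 112]
((284.30841064453125, 188.0397186279297), 15.055713653564453) (284.1285942492013, 188.04153354632587) [[418.2, -299.6, 61.0], [418.2, -299.5, 61.0]]
((282.0, 179.5), 10.30786418914795) (284.2156862745098, 175.64705882352942) [[426.3, -300.6, 61.0], [428.9, -303.8, 61.0]]
[[ 353.3 -254.9   61. ]
 [ 479.1 -294.4   61. ]
 [ 421.5 -365.8   61. ]
 [ 366.3 -344.3   61. ]]
```

```bash
python3 -m inch '[[0.05,0.0015,-0.0023,-0.03,0,0,0],[0.05,0.0015,-0.0023,-0.06,0,0,0],[0.05,0.0015,-0.0023,-0.09,0,0,0],[0.05,0.0015,-0.0023,-0.09,0,0,0],[0.05,0.0015,-0.0023,-0.09,0,0,0]]'
python3 - <<'E'
from h import *
wsnap('w2')
E
```

```text
clock: 1.48
tcp_pos: [416.5, -298.0, 123.4]
tcp_rot: [-0.001, 0.982, -0.191, -0.002]
ft_force: [0.1, -0.1, 1.5]
finger_gap: 50.0
```

View pics/w2.png

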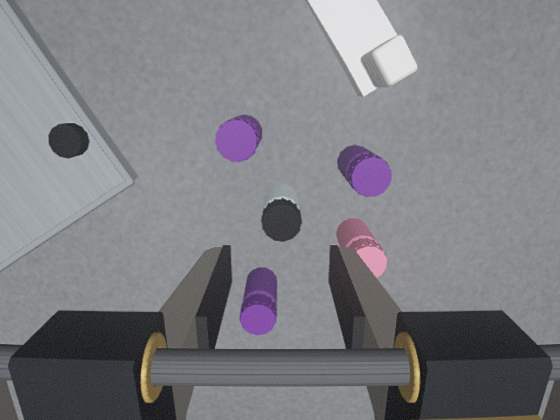

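The target cap is at (281,219), between the fingers' lines of travel. The purple and pink vials clear both fingers.

```bash
python3 - <<'E'
from cap import *
cap('w2',281,221,r=24); print(wonz('w2',[[281.5,221]],61).round(1))
R,p,o=pose();print(p,wonz('w2',[[280,250]],105))
E
```

```text
((281.4333190917969, 219.66000366210938), 20.719419479370117) (281.1529202571468, 219.89454247025031) [[418.9, -300.2, 61.0], [418.8, -300.0, 61.0]]
[[ 418.  -299.9   61. ]]
[ 417.79456082 -299.05153267  125.42026299] [[ 416.58076311 -298.37123644  105.        ]]
```

```bash
python3 -m inch '[[0.05,0.0005,-0.0015,-0.03,0,0,0],[0.05,0.0005,-0.0015,-0.06,0,0,0],[0.05,0.0005,-0.0015,-0.085,0,0,0],[0.05,0.0005,-0.0015,-0.0916,0,0,0],[0.05,0.0005,-0.0015,-0.0916,0,0,0],[0.02,0.0005,-0.0015,-0.0916,0,0,0],[0.02,0.0005,-0.0015,-0.0916,0,0,0],[0.02,0.0005,-0.0015,-0.0916,0,0,0],[0.02,0.0005,-0.0015,-0.0916,0,0,0],[0.02,0.0005,-0.0015,-0.0916,0,0,0],[0.02,0.0005,-0.0015,-0.0916,0,0,0]]' 12
python3 - <<'E'
from h import *
wsnap('w3');import cv2; t=vision.snapshot('side')[0]; cv2.imwrite('pics/s3.png',cv2.resize(t[270:390,150:310],None,fx=4,fy=4))
print(pose()[2]['finger_gap'])
E
```

```text
clock: 2.45
tcp_pos: [419.9, -300.6, 34.8]
tcp_rot: [0.001, 0.982, -0.19, 0.001]
ft_force: [0.0, 0.4, 6.7]
finger_gap: 27.5
27.412788076021073
```

View pics/w3.png

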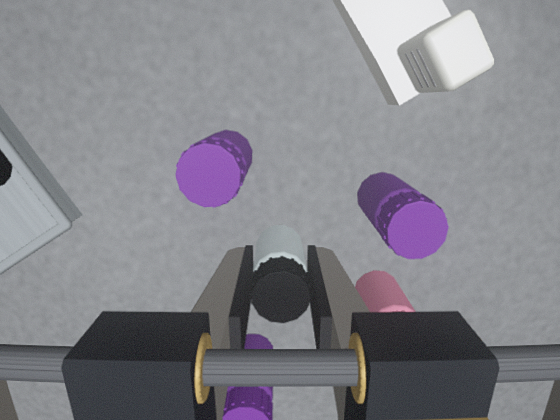

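View pics/s3.png

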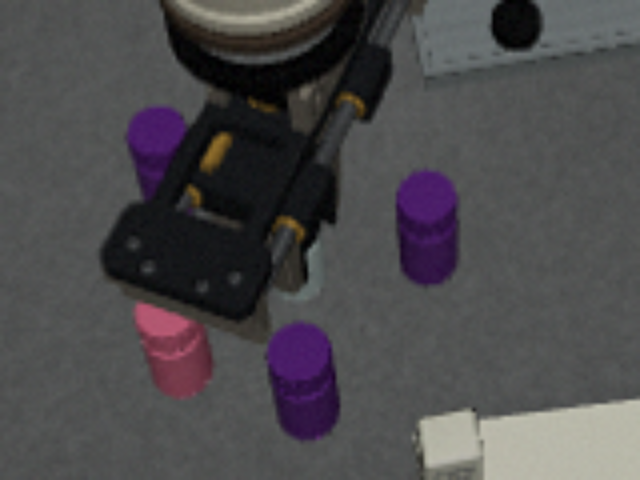

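The grip holds at 27.5 mm on the cap. I lift, carry toward the rack with the jaw turned along the rack, and stop short of it to measure the holes.

```bash
python3 -m inch '[[0.02,0,0,0.02,0,0,0],[0.02,0,0,0.05,0,0,0],[0.02,0,0,0.08,0,0,0],[0.02,0,0,0.11,0,0,0],[0.02,0,0,0.13,0,0,0],[0.02,0,0,0.13,0,0,0],[0.02,0.015,0.03,0.13,0,0,0.1],[0.02,0.03,0.06,0.13,0,0,0.2],[0.02,0.05,0.09,0.13,0,0,0.3],[0.02,0.07,0.12,0.13,0,0,0.4],[0.02,0.09,0.15,0.13,0,0,0.48],[0.02,0.10,0.18,0.13,0,0,0.541]]'
python3 -m inch '[[0.02,0.01,0.02,0,0,0,0],[0.02,0.01,0.02,0,0,0,0],[0.02,0.01,0.02,0,0,0,0]]'
python3 - <<'E'
from h import *
wsnap('w4'); R,p,o=pose(); print(p,R.round(3),o['finger_gap'])
E
```

```text
clock: 3.55
tcp_pos: [519.5, -117.6, 161.8]
tcp_rot: [-0.0, 0.997, 0.081, -0.0]
ft_force: [0.5, -0.1, 0.2]
finger_gap: 27.8
clock: 3.8
tcp_pos: [528.2, -98.5, 161.7]
tcp_rot: [-0.0, 0.997, 0.08, -0.001]
ft_force: [-1.1, 0.0, 0.1]
finger_gap: 27.4
[528.00050204 -99.42302547 161.90890674] [[ 0.987  0.159 -0.002]
 [ 0.159 -0.987  0.   ]
 [-0.002 -0.    -1.   ]] 27.403987348206407
```

View pics/w4.png

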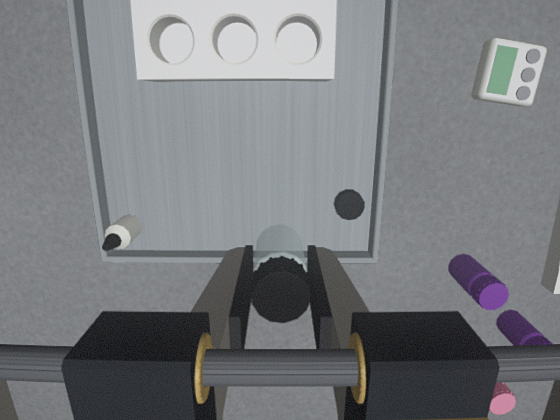

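The rack's near row of holes is at (171,40), (235,40), (297,40). Its near edge runs from (138,78) to (334,78), square to the jaw.

```bash
python3 - <<'E'
from h import *
im=cv2.imread('pics/w4.png'); g=cv2.GaussianBlur(im.min(2),(3,3),0)
cv2.imwrite('pics/c4.png',cv2.resize(im[0:95,120:350],None,fx=3.4,fy=3.4,interpolation=cv2.INTER_CUBIC))
print(g[40,140:205].tolist()); print(g[10:75,171].tolist())
E
```

```text
[210, 209, 209, 210, 211, 211, 207, 203, 194, 173, 150, 141, 142, 142, 142, 141, 140, 140, 148, 173, 198, 210, 212, 211, 211, 211, 211, 211, 211, 211, 211, 211, 211, 211, 211, 212, 212, 212, 211, 211, 211, 211, 211, 212, 212, 212, 212, 212, 211, 212, 213, 211, 199, 187, 193, 208, 213, 212, 212, 212, 212, 211, 211, 211, 212]
[210, 211, 212, 206, 190, 173, 154, 129, 115, 114, 115, 116, 119, 134, 166, 197, 211, 213, 211, 211, 210, 211, 211, 211, 211, 211, 211, 211, 212, 212, 211, 211, 212, 212, 211, 211, 212, 211, 211, 212, 212, 212, 211, 211, 211, 212, 212, 211, 211, 211, 211, 212, 210, 205, 203, 207, 211, 212, 212, 211, 211, 211, 211, 212, 212]
```

View pics/c4.png

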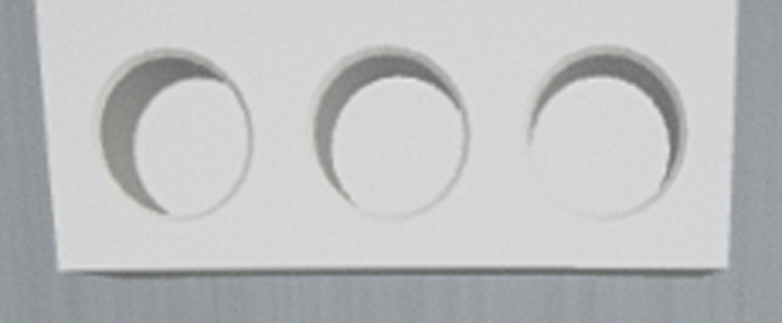

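```bash
cat > holes.py <<'E'
from h import *
def holes(name,rois,z=49,th=205):
    im=cv2.imread(f'pics/{name}.png'); g=cv2.GaussianBlur(im.min(2),(3,3),0); out=[]
    for x0,y0,x1,y1 in rois:
        m=np.zeros_like(g); m[y0:y1,x0:x1]=(g[y0:y1,x0:x1]<th)*255
        p=cv2.convexHull(np.vstack(cv2.findContours(m,0,1)[0]))
        poly=np.zeros_like(g); cv2.fillPoly(poly,[p],255); c=cv2.findContours(poly,0,1)[0][0]
        P=wonz(name,c.reshape(-1,2),z)[:,:2].astype(np.float32); e=cv2.fitEllipse(P); print(np.round(e[0],1),np.round(e[1],1)); out.append(e[0])
    return np.array(out)
E
python3 - <<'E'
from holes import *
from cap import cap
H=holes('w4',[(142,8,200,70),(206,8,264,70),(268,8,328,70)])
v=H[0]-H[2]; print(np.linalg.norm(v),np.degrees(np.arctan2(v[1],v[0])), H.mean(0))
e=wonz('w4',[[140,78],[333,78]],49); print(e, e[0]-e[1],)
f=np.load('pics/w4.npz'); 
a=f['p']; c=wonz('w4',[[280,292]],a[2]+28); print('cap centre - TCP', c-a)
im=cv2.imread('pics/w4.png'); cv2.imwrite('pics/c5.png',cv2.resize(im[220:340,220:340],None,fx=4,fy=4))
E
```

```text
[637.2  -1.5] [34.1 35.3]
[644.6 -46.9] [33.8 34.7]
[652.7 -92.7] [31.1 35.9]
92.60230386637392 99.6430564646455 [644.82143148 -47.04382424]
[[ 606.93097186   18.83837176   49.        ]
 [ 629.09065353 -122.17759365   49.        ]] [-22.15968167 141.01596541   0.        ]
cap centre - TCP [[ 0.37629801 -0.62091462 28.        ]]
```

View pics/c5.png

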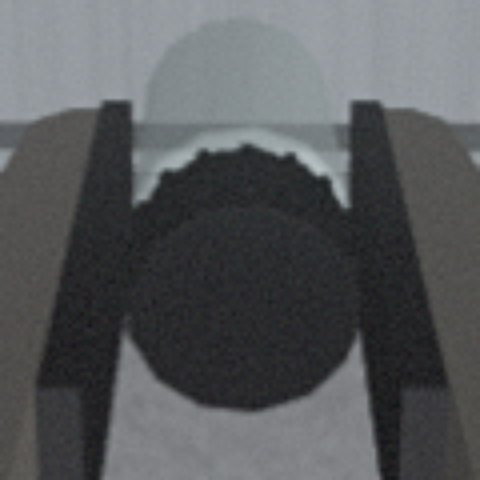

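```bash
python3 - <<'E'
from h import *
f=np.load('pics/w4.npz'); a=f['p']
for px,z in(((280.7,296.7),28),((279.3,246.3),-33)):
    d=f['R'].T@(wonz('w4',[px],a[2]+z)[0]-a); print(d)
print(onz('side',[[323.2,208],[329.4,222.4],[335.2,237.6]],49).round(1))
print(onz('top',[[282+.3,180],[298.5,177],[315.5,174]],49).round(1))
E
```

```text
[ -2.11066743   0.96010923 -27.99675621]
[-3.8547967   0.21499058 33.0071528 ]
[[636.5  -1.6  49. ]
 [645.  -47.5  49. ]
 [651.8 -92.8  49. ]]
[[ 6.368e+02  4.000e-01  4.900e+01]
 [ 6.439e+02 -4.100e+01  4.900e+01]
 [ 6.510e+02 -8.450e+01  4.900e+01]]
```

The side and wrist views agree on the holes: (637,-1.5), (645,-47), (652.5,-92.5). The top camera reads y 2 to 8 mm higher there, so I don't use it. The vial sits about 2.5 mm short of the TCP, so for the right hole the TCP goes to (655,-91.6).

```bash
python3 -m inch '[[0.02,0.025,0.002,0,0,0,0],[0.02,0.055,0.004,0,0,0,0],[0.02,0.085,0.006,0,0,0,0],[0.02,0.11,0.008,0,0,0,0],[0.02,0.1265,0.008,0,0,0,0],[0.02,0.1265,0.008,-0.02,0,0,0],[0.02,0.1265,0.008,-0.045,0,0,0],[0.02,0.1265,0.008,-0.065,0,0,0],[0.02,0.1265,0.008,-0.07,0,0,0],[0.02,0.1265,0.008,-0.07,0,0,0],[0.02,0.1265,0.008,-0.07,0,0,0]]'
python3 - <<'E'
from h import *
w=wsnap('w5'); R,p,o=pose(); print(p,o['finger_gap'])
s=vision.snapshot('side')[0]; cv2.imwrite('pics/s5.png',s)
cv2.imwrite('pics/c6.png',np.hstack([cv2.resize(s[170:270,290:410],(480,400),interpolation=2),w[200:400,200:360].repeat(2,0).repeat(2,1)]))
E
```

```text
clock: 4.77
tcp_pos: [655.2, -92.6, 93.6]
tcp_rot: [0.0, 0.997, 0.079, 0.0]
ft_force: [-0.1, 1.1, -0.0]
finger_gap: 27.6
[655.95775501 -92.52446882  94.59786684] 27.66400850950204
```

View pics/c6.png

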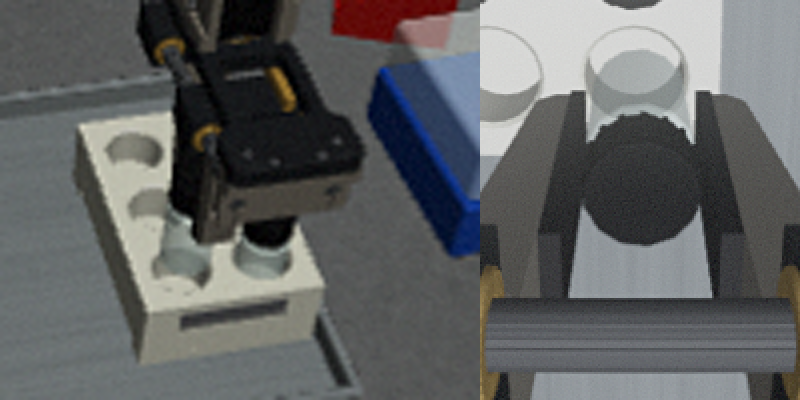

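View pics/w5.png

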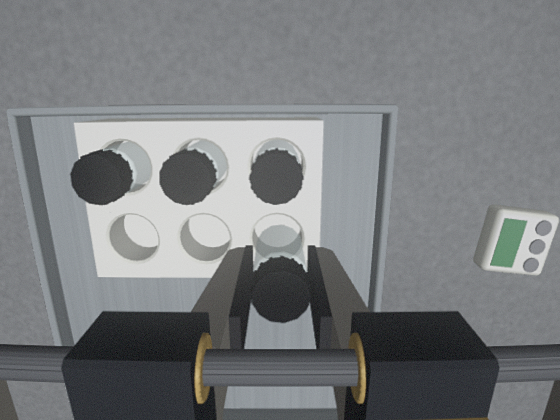

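```bash
python3 - <<'E'
from holes import *
H=holes('w5',[(105,210,162,268),(177,210,234,268)],th=195)
im=cv2.imread('pics/w5.png'); cv2.imwrite('pics/c7.png',cv2.resize(im[205:285,170:330],None,fx=4.5,fy=4.5,interpolation=2))
print('right hole by extrapolation',2*H[1]-H[0])
f=np.load('pics/w5.npz');a=f['p']
for px,z in(((280.5,291),28),): print('cap',wonz('w5',[px],a[2]+28))
E
```

```text
[637.8  -1.9] [32.3 33.6]
[643.4 -48.8] [31.2 41. ]
right hole by extrapolation [648.98693848 -95.71704662]
cap [[656.04063482 -93.31402262 121.57396652]]
```

View pics/c7.png

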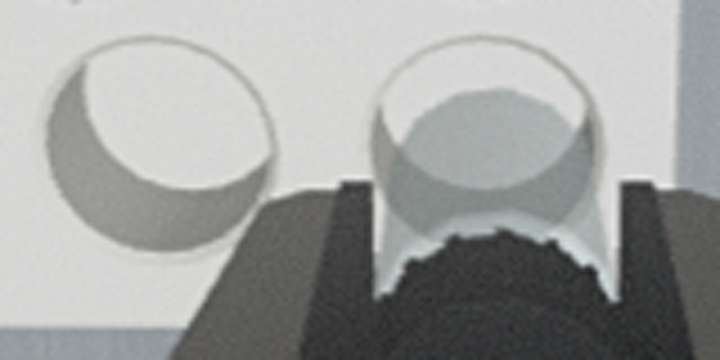

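```bash
python3 - <<'E'
from h import *
f=np.load('pics/w5.npz');a=f['p']
print('hole',wonz('w5',[[278,236.8]],49),'edges',wonz('w5',[[170+372/4.5,236.8],[170+601/4.5,236.8],[278,205+36/4.5]],49))
z=a[2]-33
print('bottom far edge',wonz('w5',[[278.9,205+88/4.5]],z))
print('cap', wonz('w5',[[280.5,296]],z+61), 'near edge',wonz('w5',[[280.5,322]],z+61))
print('tcp',a)
s=cv2.imread('pics/s5.png')
E
```

```text
hole [[652.88850993 -92.32334411  49.        ]] edges [[ 650.38985435  -76.59578633   49.        ]
 [ 655.3979289  -108.18790996   49.        ]
 [ 668.38492905  -89.89310306   49.        ]]
bottom far edge [[665.05311185 -91.01255209  60.57396652]]
cap [[653.59990064 -93.70185797 121.57396652]] near edge [[640.49958608 -95.78361498 121.57396652]]
tcp [655.21353564 -92.57339212  93.57396652]
```

The vial is centred over the right hole to within about 1 mm. I trim by (+0.8,+1) mm and lower.

```bash
python3 -m inch '[[0.02,0.0008,0.001,-0.004,0,0,0],[0.02,0.0008,0.001,-0.008,0,0,0],[0.02,0.0008,0.001,-0.012,0,0,0],[0.02,0.0008,0.001,-0.016,0,0,0],[0.02,0.0008,0.001,-0.02,0,0,0],[0.02,0.0008,0.001,-0.02,0,0,0]]'
python3 -m inch '[[0.02,0,0,-0.004,0,0,0],[0.02,0,0,-0.008,0,0,0],[0.02,0,0,-0.012,0,0,0],[0.02,0,0,-0.0135,0,0,0],[0.02,0,0,-0.0135,0,0,0]]'
```

```text
clock: 5.37
tcp_pos: [655.2, -90.2, 71.6]
tcp_rot: [-0.0, 0.997, 0.079, -0.001]
ft_force: [-1.2, -0.5, -0.5]
finger_gap: 27.4
clock: 5.78
tcp_pos: [656.0, -90.4, 59.3]
tcp_rot: [-0.0, 0.997, 0.079, -0.0]
ft_force: [0.2, 0.6, -0.8]
finger_gap: 27.2
```

It is in with no contact force and about 2 mm above the floor. I release and rise.

```bash
python3 -m inch '[[0.045,0,0,0,0,0,0],[0.045,0,0,0,0,0,0],[0.045,0,0,0,0,0,0],[0.045,0,0,0,0,0,0],[0.045,0,0,0.02,0,0,0],[0.045,0,0,0.05,0,0,0],[0.045,0,0,0.09,0,0,0],[0.045,0,0,0.12,0,0,0],[0.045,0,0,0.14,0,0,0],[0.045,0,0,0.14,0,0,0]]'
python3 -m inch '[[0.045,-0.02,0.025,0,0,0,0],[0.045,-0.04,0.06,0,0,0,0],[0.045,-0.065,0.1,0,0,0,0],[0.045,-0.09,0.14,0,0,0,0],[0.045,-0.115,0.18,0,0,0,0],[0.045,-0.14,0.22,0,0,0,0],[0.045,-0.165,0.26,0,0,0,0],[0.045,-0.19,0.3,0,0,0,0],[0.045,-0.21,0.34,0,0,0,0],[0.045,-0.226,0.377,0,0,0,0],[0.045,-0.226,0.377,0,0,0,0],[0.045,-0.226,0.377,0,0,0,0]]'
python3 - <<'E'
from h import *
w=wsnap('w6'); R,p,o=pose(); print(p,R.round(3))
s=vision.snapshot('side')[0]; cv2.imwrite('pics/s6.png',s); cv2.imwrite('pics/s6c.png',cv2.resize(s[100:300,200:420],None,fx=3,fy=3,interpolation=2))
E
```

```text
clock: 6.62
tcp_pos: [659.1, -91.5, 206.4]
tcp_rot: [0.002, 0.997, 0.079, 0.005]
ft_force: [0.9, 0.4, 0.3]
finger_gap: 44.9
clock: 7.62
tcp_pos: [426.2, 290.8, 198.1]
tcp_rot: [-0.001, 0.997, 0.082, -0.001]
ft_force: [0.2, 0.2, -0.6]
finger_gap: 44.8
[427.7776368  288.4750035  198.12820366] [[ 0.987  0.163 -0.002]
 [ 0.163 -0.987 -0.   ]
 [-0.002  0.    -1.   ]]
```

View pics/s6c.png

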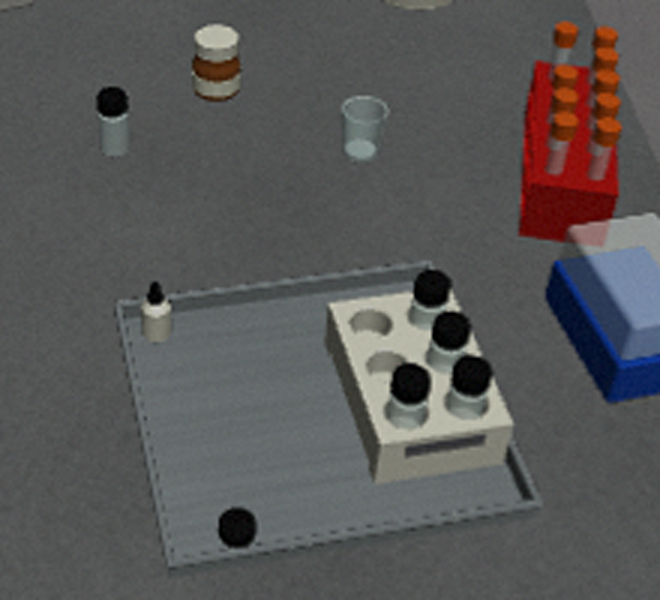

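View pics/w6.png

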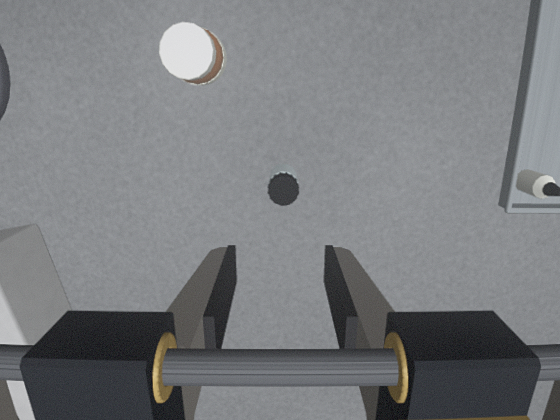

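The first vial stands in the right hole (crop (408,395), cap level with the far row). The second vial's cap is at (283,188) in the wrist view.

```bash
python3 - <<'E'
from cap import *
cap('w6',283,190,r=24); print(pose()[1])
E
```

```text
((283.4134216308594, 188.51954650878906), 15.890600204467773) (282.98298586149053, 188.86748142822907) [[432.6, 288.5, 61.0], [432.2, 288.8, 61.0]]
[428.85558359 287.03225366 198.26518264]
```

```bash
python3 -m inch '[[0.045,0.001,0.002,-0.03,0,0,0],[0.045,0.001,0.002,-0.06,0,0,0],[0.045,0.001,0.002,-0.075,0,0,0],[0.045,0.001,0.002,-0.075,0,0,0],[0.045,0.001,0.002,-0.075,0,0,0],[0.045,0.001,0.002,-0.075,0,0,0],[0.045,0.001,0.002,-0.075,0,0,0]]'
python3 - <<'E'
from cap import *
w=wsnap('w7'); print(pose()[1]); cv2.imwrite('pics/c8.png',w[150:300,180:380].repeat(3,0).repeat(3,1))
cap('w7',281,221,r=26)
E
```

```text
clock: 8.3
tcp_pos: [432.5, 288.5, 126.2]
tcp_rot: [-0.0, 0.997, 0.079, 0.002]
ft_force: [0.2, 0.3, 0.7]
finger_gap: 44.7
[432.38606518 288.60448459 126.18768126]
((279.1956481933594, 222.1086883544922), 20.592571258544922) (278.7342075578116, 222.26875352509867) [[433.1, 288.5, 61.0], [432.9, 288.8, 61.0]]
```

View pics/c8.png

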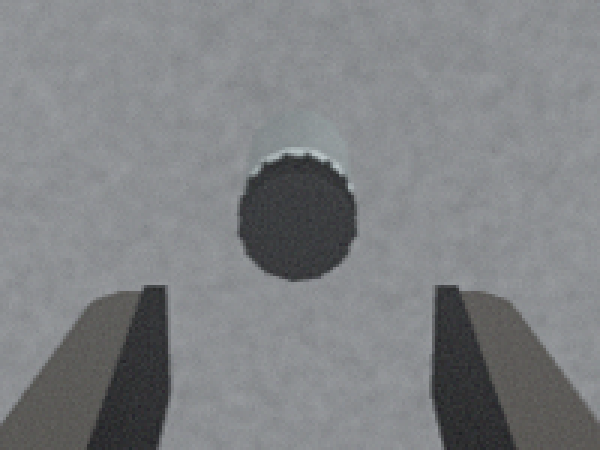

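The cap is centred between the jaws. I lower and grip.

```bash
python3 -m inch '[[0.045,-0.0012,0,-0.03,0,0,0],[0.045,-0.0012,0,-0.06,0,0,0],[0.045,-0.0012,0,-0.085,0,0,0],[0.045,-0.0012,0,-0.0915,0,0,0],[0.045,-0.0012,0,-0.0915,0,0,0],[0.02,-0.0012,0,-0.0915,0,0,0],[0.02,-0.0012,0,-0.0915,0,0,0],[0.02,-0.0012,0,-0.0915,0,0,0],[0.02,-0.0012,0,-0.0915,0,0,0],[0.02,-0.0012,0,-0.0915,0,0,0],[0.02,-0.0012,0,-0.0915,0,0,0]]' 12
python3 -m inch '[[0.02,0,0,0,0,0,0],[0.02,0,0,0.02,0,0,0],[0.02,0,0,0.05,0,0,0],[0.02,0,0,0.08,0,0,0],[0.02,0,0,0.11,0,0,0],[0.02,0,0,0.13,0,0,0],[0.02,0,0,0.13,0,0,0]]'
python3 -m inch '[[0.02,0.008,-0.025,0,0,0,0],[0.02,0.018,-0.055,0,0,0,0],[0.02,0.027,-0.085,0,0,0,0],[0.02,0.036,-0.115,0,0,0,0],[0.02,0.045,-0.145,0,0,0,0],[0.02,0.054,-0.175,0,0,0,0],[0.02,0.063,-0.205,0,0,0,0],[0.02,0.072,-0.235,0,0,0,0],[0.02,0.081,-0.265,0,0,0,0],[0.02,0.088,-0.29,0,0,0,0],[0.02,0.09,-0.305,0,0,0,0],[0.02,0.09,-0.305,0,0,0,0]]'
python3 -m inch '[[0.02,0,0,0,0,0,0],[0.02,0,0,0,0,0,0],[0.02,0,0,0,0,0,0]]'
python3 - <<'E'
from holes import *
w=wsnap('w8'); print(pose()[1])
E
```

```text
clock: 9.27
tcp_pos: [431.6, 289.2, 35.1]
tcp_rot: [-0.001, 0.997, 0.079, 0.002]
ft_force: [0.4, -0.7, 7.3]
finger_gap: 27.2
clock: 9.85
tcp_pos: [433.0, 289.8, 168.8]
tcp_rot: [-0.001, 0.997, 0.079, 0.005]
ft_force: [2.3, 0.5, 0.6]
finger_gap: 27.1
clock: 10.85
tcp_pos: [519.7, -19.2, 161.9]
tcp_rot: [0.0, 0.997, 0.078, -0.001]
ft_force: [0.4, 0.7, -0.4]
finger_gap: 27.4
clock: 11.1
tcp_pos: [519.3, -15.4, 162.5]
tcp_rot: [-0.0, 0.997, 0.08, -0.0]
ft_force: [-0.8, 0.4, -1.5]
finger_gap: 27.2
[519.4411086  -15.37171468 162.72275855]
```

View pics/w8.png

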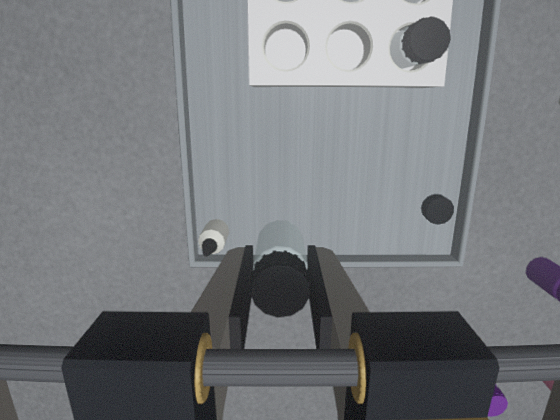

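```bash
python3 -m inch '[[0.02,0.025,0.004,0,0,0,0],[0.02,0.055,0.008,0,0,0,0],[0.02,0.085,0.011,0,0,0,0],[0.02,0.11,0.014,0,0,0,0],[0.02,0.117,0.015,0,0,0,0],[0.02,0.117,0.015,-0.02,0,0,0],[0.02,0.117,0.015,-0.045,0,0,0],[0.02,0.117,0.015,-0.065,0,0,0],[0.02,0.117,0.015,-0.07,0,0,0],[0.02,0.117,0.015,-0.07,0,0,0],[0.02,0.117,0.015,-0.07,0,0,0],[0.02,0.117,0.015,-0.07,0,0,0]]'
python3 - <<'E'
from h import *
w=wsnap('w9'); print(pose()[1])
s=vision.snapshot('side')[0]
cv2.imwrite('pics/c9.png',cv2.resize(w[200:340,190:350],None,fx=4,fy=4,interpolation=2));cv2.imwrite('pics/c10.png',cv2.resize(s[170:270,290:410],None,fx=5,fy=5,interpolation=2))
E
```

```text
clock: 12.15
tcp_pos: [637.9, -1.6, 95.1]
tcp_rot: [0.0, 0.997, 0.079, 0.002]
ft_force: [-0.3, 0.7, 0.0]
finger_gap: 27.2
[637.97157848  -1.61703833  95.1365442 ]
```

View pics/c9.png

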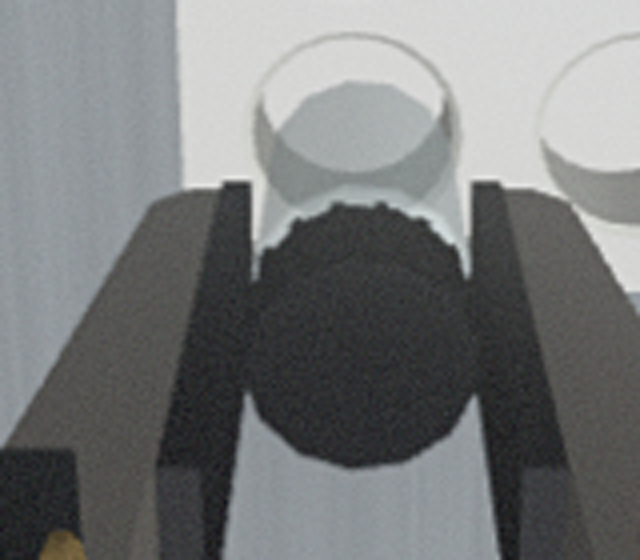

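View pics/c10.png

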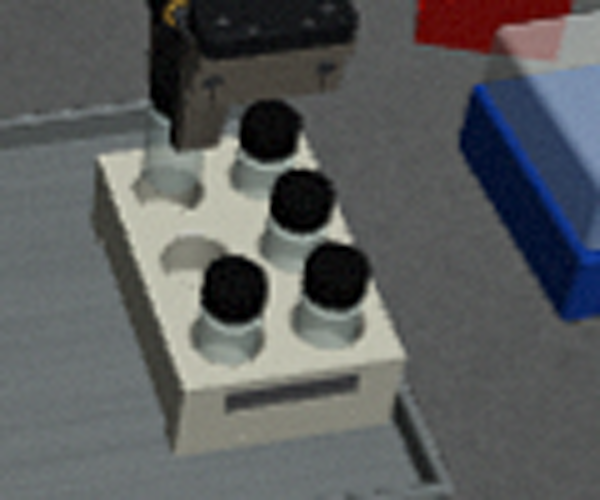

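```bash
python3 - <<'E'
from h import *
f=np.load('pics/w9.npz');a=f['p']; n='w9'; u=f['R'][:,0]
z=a[2]-33
print('hole c',wonz(n,[[279.1,200+32/4]],49)[0]-16*u)
print('bottom c',wonz(n,[[280.4,200+82/4]],z)[0]-14*u)
print('cap c',wonz(n,[[280.5,200+467/4]],z+61)[0]+13.5*u, a)
E
```

```text
hole c [638.18096466  -1.65125853  48.95283619]
bottom c [636.58214459  -2.69644421  62.03655617]
cap c [639.13218492  -2.21870753 123.11761897] [637.86537938  -1.56934342  95.0778245 ]
```

Again within about 1 mm. I trim by (+0.8,+0.8) mm and lower.

```bash
python3 -m inch '[[0.02,0.0006,0.0008,-0.004,0,0,0],[0.02,0.0006,0.0008,-0.008,0,0,0],[0.02,0.0006,0.0008,-0.012,0,0,0],[0.02,0.0006,0.0008,-0.016,0,0,0],[0.02,0.0006,0.0008,-0.02,0,0,0],[0.02,0.0006,0.0008,-0.02,0,0,0]]'
python3 -m inch '[[0.02,0,0,-0.004,0,0,0],[0.02,0,0,-0.008,0,0,0],[0.02,0,0,-0.012,0,0,0],[0.02,0,0,-0.0135,0,0,0],[0.02,0,0,-0.0135,0,0,0]]'
```

```text
clock: 12.75
tcp_pos: [636.5, -0.6, 71.5]
tcp_rot: [-0.0, 0.997, 0.079, -0.001]
ft_force: [-0.7, 0.0, -0.2]
finger_gap: 27.4
clock: 13.17
tcp_pos: [637.4, -0.7, 59.4]
tcp_rot: [-0.0, 0.997, 0.079, -0.0]
ft_force: [0.0, 0.9, 0.2]
finger_gap: 27.5
```

```bash
python3 -m inch '[[0.045,0,0,0,0,0,0],[0.045,0,0,0,0,0,0],[0.045,0,0,0,0,0,0],[0.045,0,0,0,0,0,0],[0.045,0,0,0.02,0,0,0],[0.045,0,0,0.05,0,0,0],[0.045,0,0,0.09,0,0,0],[0.045,0,0,0.12,0,0,0],[0.045,0,0,0.15,0,0,0],[0.045,0,0,0.15,0,0,0]]'
python3 -m inch '[[0.045,-0.015,-0.03,0,0,0,0],[0.045,-0.03,-0.065,0,0,0,0],[0.045,-0.045,-0.1,0,0,0,0],[0.045,-0.06,-0.135,0,0,0,0],[0.045,-0.075,-0.17,0,0,0,0],[0.045,-0.09,-0.205,0,0,0,0],[0.045,-0.105,-0.24,0,0,0,0],[0.045,-0.12,-0.275,0,0,0,0],[0.045,-0.135,-0.31,0,0,0,0],[0.045,-0.15,-0.345,0,0,0,0],[0.045,-0.16,-0.38,0,0,0,0.03],[0.045,-0.165,-0.405,0,0,0,0.064]]'
python3 -m inch '[[0.045,0,0,0,0,0,0],[0.045,0,0,0,0,0,0],[0.045,0,0,0,0,0,0],[0.045,0,0,0,0,0,0]]'
python3 - <<'E'
from h import *
w=wsnap('w10'); R,p,o=pose(); print(p,R.round(3))
s=vision.snapshot('side')[0]; cv2.imwrite('pics/s10.png',s); cv2.imwrite('pics/s10c.png',cv2.resize(s[170:300,230:410],None,fx=4,fy=4,interpolation=2))
E
```

```text
clock: 14.0
tcp_pos: [641.2, -1.3, 218.0]
tcp_rot: [0.002, 0.997, 0.079, 0.006]
ft_force: [1.7, -0.1, 1.3]
finger_gap: 44.8
clock: 15.0
tcp_pos: [470.5, -408.5, 209.1]
tcp_rot: [0.0, 0.994, 0.111, -0.0]
ft_force: [0.4, -0.3, -0.6]
finger_gap: 45.0
clock: 15.33
tcp_pos: [472.9, -404.4, 209.3]
tcp_rot: [-0.0, 0.994, 0.112, -0.0]
ft_force: [0.2, 0.3, 0.1]
finger_gap: 45.0
[ 472.96074673 -404.32387593  209.41609307] [[ 0.975  0.222 -0.   ]
 [ 0.222 -0.975  0.   ]
 [ 0.    -0.    -1.   ]]
```

View pics/s10c.png

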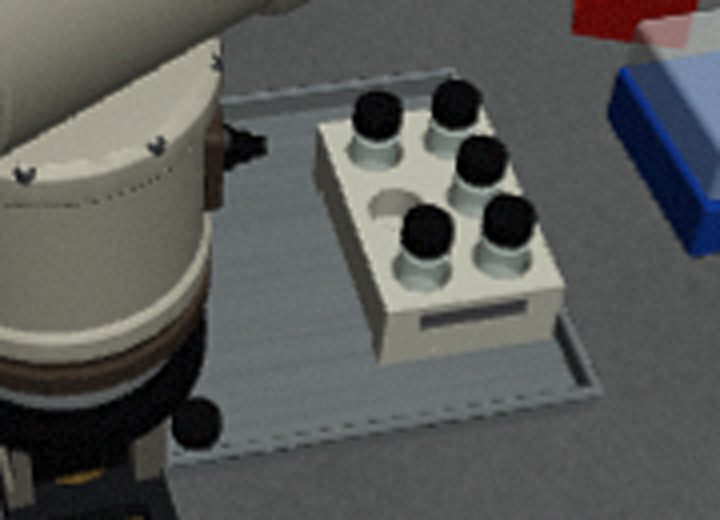

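View pics/w10.png

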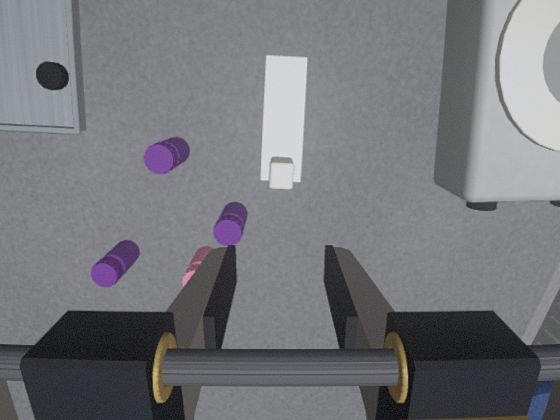

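Both vials are seated and their caps are level with the row behind. The wedge shows its toe edge at (267–307,57) and its grip block at about (281,176).

```bash
python3 - <<'E'
from h import *
w=cv2.imread('pics/w10.png'); cv2.imwrite('pics/c11.png',cv2.resize(w[45:200,245:325],None,fx=4,fy=4,interpolation=2))
E
```

```text
(no output)
```

View pics/c11.png

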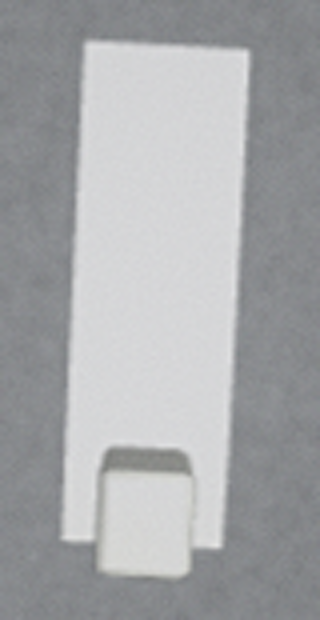

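```bash
python3 - <<'E'
from h import *
n='w10'; q=lambda x,y:[245+x/4,45+y/4]
toe=wonz(n,[q(84,41),q(250,48)],2); heel=wonz(n,[q(62,541),q(223,549)],20)
g=wonz(n,[q(102,472),q(195,476),q(96,573),q(189,577)],58)
print(toe.round(1),heel.round(1),g.round(1)); print('grip c',g.mean(0))
v=toe.mean(0)-heel.mean(0); print(v,np.degrees(np.arctan2(v[1],v[0])),np.linalg.norm(v[:2]), 'w',np.linalg.norm(toe[0]-toe[1]),np.linalg.norm(heel[0]-heel[1]))
u=v[:2]/np.linalg.norm(v[:2]); print('grip from heel/toe', heel.mean(0)[:2]+12.5*u, toe.mean(0)[:2]-107.5*u)
e=(toe[0]-toe[1]); print(np.degrees(np.arctan2(e[1],e[0]))-90)
f=np.load('pics/w10.npz'); print(f['p'])
E
```

```text
[[ 588.9 -364.6    2. ]
 [ 596.2 -404.1    2. ]] [[ 470.7 -385.3   20. ]
 [ 477.6 -425.2   20. ]] [[ 496.6 -390.9   58. ]
 [ 500.3 -411.2   58. ]
 [ 473.8 -394.5   58. ]
 [ 477.5 -415.2   58. ]]
grip c [ 487.02833668 -402.93670106   58.        ]
[118.42012541  20.88304856 -18.        ] 10.001119329391086 120.24736096146341 w 40.23776900425017 40.55987814292896
grip from heel/toe [ 486.45273247 -403.05775874] [ 486.69633462 -403.0148002 ]
10.55704396363889
[ 472.86707576 -404.35795381  209.26887373]
```

The wedge checks out at 120 mm long, 40 mm wide, yaw 10.1°. Three ways of finding the grip centre agree on (486.8,-403). I go down on it.

```bash
python3 -m inch '[[0.045,0.0138,0.0014,-0.03,0,0,-0.047],[0.045,0.0138,0.0014,-0.065,0,0,-0.047],[0.045,0.0138,0.0014,-0.1,0,0,-0.047],[0.045,0.0138,0.0014,-0.13,0,0,-0.047],[0.045,0.0138,0.0014,-0.155,0,0,-0.047],[0.045,0.0138,0.0014,-0.175,0,0,-0.047],[0.045,0.0138,0.0014,-0.184,0,0,-0.047],[0.045,0.0138,0.0014,-0.184,0,0,-0.047],[0.045,0.0138,0.0014,-0.184,0,0,-0.047],[0.045,0.0138,0.0014,-0.184,0,0,-0.047]]'
python3 -m inch '[[0.01,0,0,0,0,0,0],[0.01,0,0,0,0,0,0],[0.01,0,0,0,0,0,0],[0.01,0,0,0,0,0,0],[0.01,0,0,0,0,0,0],[0.01,0,0,0,0,0,0],[0.01,0,0,0,0,0,0],[0.01,0,0,0,0,0,0],[0.01,0,0,0,0,0,0],[0.01,0,0,0,0,0,0]]' 40
python3 - <<'E'
from h import *
wsnap('w11'); R,p,o=pose(); print(p,R.round(3),o['ft_force'])
E
```

```text
clock: 16.27
tcp_pos: [487.4, -405.2, 27.6]
tcp_rot: [0.001, 0.996, 0.088, 0.001]
ft_force: [0.2, -0.1, 0.9]
finger_gap: 45.0
clock: 17.1
tcp_pos: [486.5, -404.6, 26.3]
tcp_rot: [0.0, 0.996, 0.088, 0.0]
ft_force: [-1.9, 2.3, 5.3]
finger_gap: 21.9
[ 486.48338137 -404.54142542   26.2733482 ] [[ 0.985  0.175  0.001]
 [ 0.175 -0.985 -0.   ]
 [ 0.     0.001 -1.   ]] [-0.48923351  2.3756536   6.52499529]
```

View pics/w11.png

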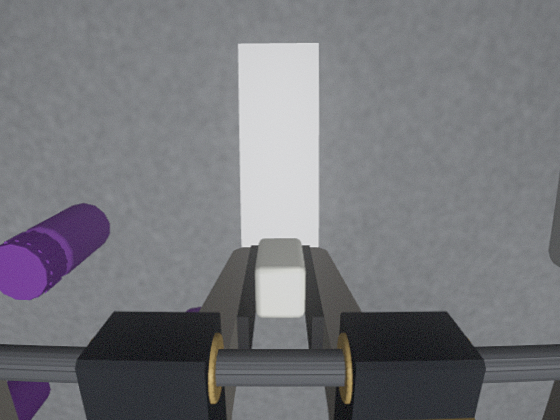

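The grip is good at 21.9 mm, with the wedge straight in the jaws. I lift over everything toward the tray and re-measure the rack from above.

```bash
python3 -m inch '[[0.01,0,0,0.01,0,0,0],[0.01,0,0,0.03,0,0,0],[0.01,0,0,0.06,0,0,0],[0.01,0,0,0.09,0,0,0],[0.01,0,0,0.115,0,0,0],[0.01,0,0,0.12,0,0,0],[0.01,0,0.02,0.12,0,0,0],[0.01,0,0.05,0.12,0,0,0],[0.01,0,0.08,0.12,0,0,0],[0.01,0,0.11,0.12,0,0,0],[0.01,0,0.14,0.12,0,0,0],[0.01,0,0.17,0.12,0,0,0]]'
python3 -m inch '[[0.01,0.002,0.03,0,0,0,0],[0.01,0.004,0.06,0,0,0,0],[0.01,0.006,0.09,0,0,0,0],[0.01,0.008,0.12,0,0,0,0],[0.01,0.009,0.145,0,0,0,0],[0.01,0.01,0.158,0,0,0,0],[0.01,0.01,0.163,0,0,0,0],[0.01,0.01,0.163,0,0,0,0],[0.01,0.01,0.163,0,0,0,0],[0.01,0.01,0.163,0,0,0,0],[0.01,0.01,0.163,0,0,0,0],[0.01,0.01,0.163,0,0,0,0]]'
python3 - <<'E'
from h import *
w=wsnap('w12'); R,p,o=pose(); print(p,R.round(3),o['ft_force'],o['finger_gap'])
E
```

```text
clock: 18.15
tcp_pos: [485.2, -232.4, 143.9]
tcp_rot: [-0.001, 0.996, 0.088, -0.001]
ft_force: [0.7, 0.2, -0.9]
finger_gap: 21.7
clock: 19.15
tcp_pos: [496.2, -72.1, 145.4]
tcp_rot: [0.0, 0.996, 0.087, -0.0]
ft_force: [-0.2, 0.4, -0.6]
finger_gap: 21.7
[496.20735968 -72.0069695  145.48245097] [[ 0.985  0.174  0.   ]
 [ 0.174 -0.985 -0.   ]
 [ 0.     0.    -1.   ]] [-0.3505651   0.68629935 -1.20350692] 21.61061445286602
```

View pics/w12.png

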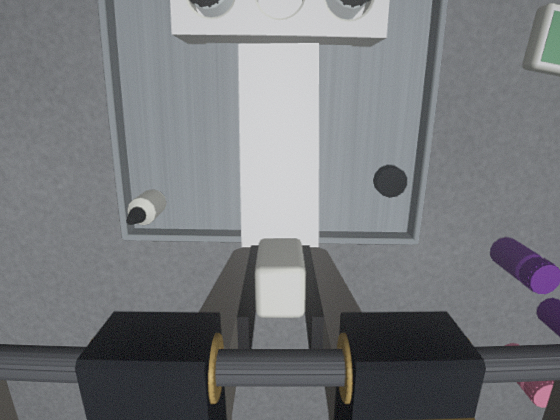

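```bash
python3 - <<'E'
from h import *
n='w12'; im=cv2.imread('pics/w12.png'); g=im.min(2)
cv2.imwrite('pics/c12.png',cv2.resize(im[0:60,150:410],None,fx=3,fy=3,interpolation=2))
xs=np.r_[185:232,325:380]; print([int(g[30,x]) for x in(200,350)], g[28:44,200].tolist(),g[28:44,350].tolist())
ys=[]
for x in xs:
    col=g[25:50,x].astype(float); i=np.argmin(np.diff(col)); ys.append(25+i+.5)
P=wonz(n,np.c_[xs,ys],49); l=np.polyfit(P[:,1],P[:,0],1); print('edge slope deg',np.degrees(np.arctan(-l[0])),'x at y=-51',np.polyval(l,-51), P[0],P[-1])
f=np.load('pics/w12.npz'); a=f['p'];R=f['R']; print('tcp',a, 'tool yaw',np.degrees(np.arctan2(R[1,0],R[0,0])))
print('toe',wonz(n,[[279,43]],a[2]-24+2)); 
print('dropper base,cap,rim in L,R', wonz(n,[[156,198]],3),wonz(n,[[390,181]],17),wonz(n,[[130,230],[410,234]],21))
E
```

```text
[202, 201] [202, 203, 202, 205, 202, 204, 179, 107, 103, 103, 105, 102, 101, 101, 103, 108] [203, 204, 201, 203, 202, 205, 204, 207, 189, 127, 103, 105, 104, 102, 104, 105]
edge slope deg 9.150663490429523 x at y=-51 617.144237411568 [606.95164132  12.02167955  49.        ] [ 627.86533712 -117.80321137   49.        ]
tcp [496.19236232 -72.13090416 145.43773999] tool yaw 9.999335081975483
toe [[602.17897513 -53.64886829 123.43773999]]
dropper base,cap,rim in L,R [[473.57311906  35.60974907   3.        ]] [[ 527.05291692 -161.0976261    17.        ]] [[ 446.78850531   50.48739182   21.        ]
 [ 485.26319844 -189.11387477   21.        ]]
```

View pics/c12.png

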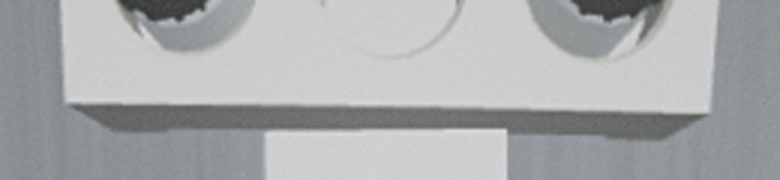

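Rack yaw is 9.15°, with the toe 15 mm short of its near edge and 0.4 mm off the middle. The heel will clear the near rim by about 17 mm. I rotate 0.015 rad and lower.

```bash
python3 -m inch '[[0.01,0,0.0014,-0.02,0,0,-0.015],[0.01,0,0.0014,-0.045,0,0,-0.015],[0.01,0,0.0014,-0.07,0,0,-0.015],[0.01,0,0.0014,-0.09,0,0,-0.015],[0.01,0,0.0014,-0.105,0,0,-0.015],[0.01,0,0.0014,-0.112,0,0,-0.015],[0.01,0,0.0014,-0.112,0,0,-0.015],[0.01,0,0.0014,-0.112,0,0,-0.015],[0.01,0,0.0014,-0.112,0,0,-0.015]]'
python3 -m inch '[[0.01,0,0,-0.001,0,0,0],[0.01,0,0,-0.002,0,0,0],[0.01,0,0,-0.003,0,0,0],[0.01,0,0,-0.003,0,0,0],[0.01,0,0,-0.003,0,0,0]]'
python3 - <<'E'
from h import *
w=wsnap('w13'); R,p,o=pose(); print(p,o['ft_force'],np.degrees(np.arctan2(R[1,0],R[0,0])))
s=vision.snapshot('side')[0]; cv2.imwrite('pics/s13c.png',cv2.resize(s[170:300,230:410],None,fx=4,fy=4,interpolation=2))
E
```

```text
clock: 19.95
tcp_pos: [497.3, -70.4, 34.8]
tcp_rot: [0.001, 0.997, 0.08, 0.001]
ft_force: [0.5, -0.1, -0.9]
finger_gap: 21.7
clock: 20.37
tcp_pos: [496.2, -69.9, 30.6]
tcp_rot: [0.0, 0.997, 0.08, 0.0]
ft_force: [-0.2, -0.3, -0.7]
finger_gap: 22.0
[496.21274044 -69.86419292  30.56040841] [ 0.65110153  0.48925082 -1.21849675] 9.216818600162433
```

View pics/w13.png

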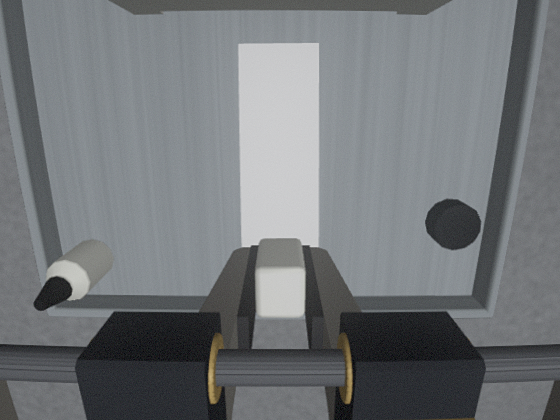

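View pics/s13c.png

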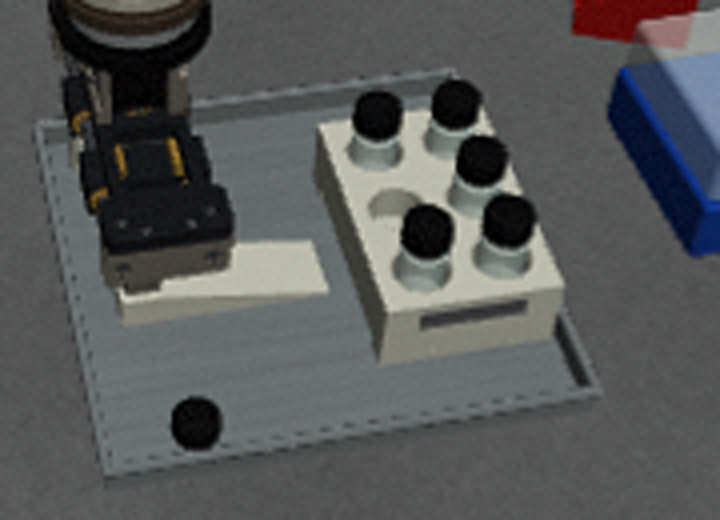

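The wedge lies in the tray, square to the rack and midway between the runners (160 and 400 against a wedge centre of 279). I settle it onto the floor.

```bash
python3 -m inch '[[0.01,0,0,-0.0005,0,0,0],[0.01,0,0,-0.001,0,0,0],[0.01,0,0,-0.001,0,0,0],[0.01,0,0,-0.001,0,0,0]]'
python3 -m inch '[[0.01,0,0,-0.0005,0,0,0],[0.01,0,0,-0.001,0,0,0],[0.01,0,0,-0.001,0,0,0],[0.01,0,0,-0.001,0,0,0]]'
```

```text
clock: 20.8
tcp_pos: [496.1, -69.9, 29.4]
tcp_rot: [-0.0, 0.997, 0.08, -0.0]
ft_force: [-0.1, 0.5, 0.2]
finger_gap: 21.7
clock: 21.13
tcp_pos: [496.2, -69.9, 29.2]
tcp_rot: [-0.0, 0.997, 0.08, -0.0]
ft_force: [-3.5, 1.2, 6.6]
finger_gap: 21.4
```

The floor is reached with 6.6 N. I push forward along the rack's x axis, (0.987,0.16).

```bash
python3 -m inch '[[0.01,0.003,0.0005,0,0,0,0],[0.01,0.007,0.0011,0,0,0,0],[0.01,0.011,0.0018,0,0,0,0],[0.01,0.015,0.0024,0,0,0,0],[0.01,0.019,0.003,0,0,0,0],[0.01,0.023,0.0037,0,0,0,0],[0.01,0.027,0.0043,0,0,0,0],[0.01,0.03,0.0048,0,0,0,0],[0.01,0.03,0.0048,0,0,0,0]]'
python3 -m inch '[[0.01,0.002,0.0003,0,0,0,0],[0.01,0.004,0.0006,0,0,0,0],[0.01,0.006,0.001,0,0,0,0],[0.01,0.008,0.0013,0,0,0,0],[0.01,0.01,0.0016,0,0,0,0],[0.01,0.012,0.0019,0,0,0,0],[0.01,0.012,0.0019,0,0,0,0]]'
python3 - <<'E'
from h import *
w=wsnap('w14'); R,p,o=pose(); print(p,o['ft_force'],np.degrees(np.arctan2(R[1,0],R[0,0])))
s=vision.snapshot('side')[0]; cv2.imwrite('pics/s14.png',s); cv2.imwrite('pics/s14c.png',cv2.resize(s[170:300,230:410],None,fx=4,fy=4,interpolation=2))
E
```

```text
clock: 21.88
tcp_pos: [527.1, -65.4, 29.2]
tcp_rot: [0.0, 0.997, 0.08, 0.001]
ft_force: [-1.1, -0.4, 4.9]
finger_gap: 22.0
clock: 22.47
tcp_pos: [536.4, -63.6, 29.2]
tcp_rot: [0.0, 0.997, 0.081, -0.002]
ft_force: [-11.5, -1.8, 13.5]
finger_gap: 22.0
[536.36469921 -63.64029667  29.20495623] [-12.00283217  -1.15185705  14.11978767] 9.260307523101135
```

View pics/w14.png

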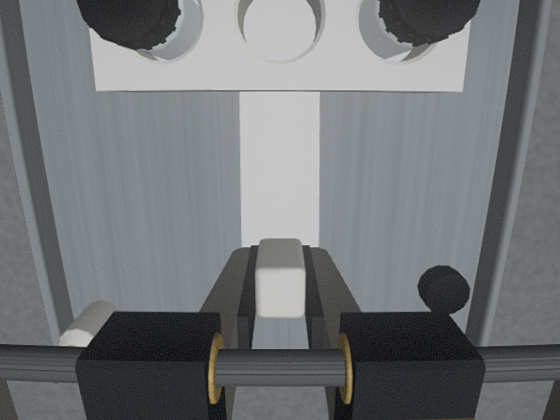

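View pics/s14c.png

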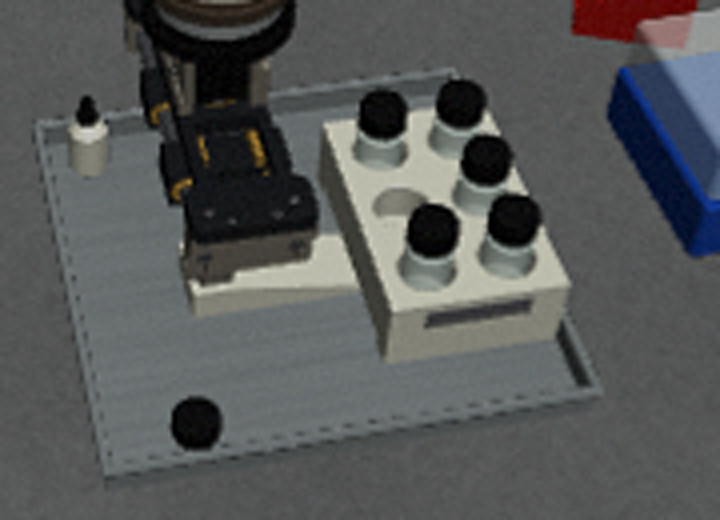

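The toe is under the rack, which has slid toward the far rim. The push force is 12 N. I measure edge, toe and tilt.

```bash
cat > edge.py <<'E'
from h import *
def edge(n,y0,y1,xs,z=49):
    g=cv2.imread(f'pics/{n}.png').min(2); ys=[y0+np.argmin(np.diff(g[y0:y1,x].astype(float)))+.5 for x in xs]
    P=wonz(n,np.c_[xs,ys],z); l=np.polyfit(P[:,1],P[:,0],1); f=np.load(f'pics/{n}.npz'); a=f['p']
    d=(P-a)@f['R'][:,0]; print('yaw',np.degrees(np.arctan(-l[0])),'x mid',np.polyval(l,-51),'edge-TCP along tool x',np.median(d),'L/R',d[:5].mean(),d[-5:].mean(),'toe depth',107.5-np.median(d), 'side px',ys[0],ys[-1])
    t=2+18/95*(107.5-np.median(d)); print('wedge thickness at edge',t,'lift',t-6)
E
python3 - <<'E'
from edge import *
edge('w14',80,100,np.r_[110:225,330:450])
E
```

```text
yaw 9.151177910929219 x mid 620.2866327772759 edge-TCP along tool x 84.76707395107846 L/R 84.89745141775397 84.74566976182714 toe depth 22.73292604892154 side px 90.5 91.5
wedge thickness at edge 6.3072912513746076 lift 0.30729125137460755
```

```bash
python3 -m inch '[[0.01,0.002,0.0003,0,0,0,0],[0.01,0.004,0.0006,0,0,0,0],[0.01,0.006,0.001,0,0,0,0],[0.01,0.008,0.0013,0,0,0,0],[0.01,0.01,0.0016,0,0,0,0],[0.01,0.012,0.0019,0,0,0,0],[0.01,0.014,0.0022,0,0,0,0],[0.01,0.014,0.0022,0,0,0,0],[0.01,0.014,0.0022,0,0,0,0]]'
python3 - <<'E'
from edge import *
w=wsnap('w15'); R,p,o=pose(); print(p,o['ft_force'],R.round(3),o['finger_gap'])
edge('w15',95,135,np.r_[110:225,330:440],52)
s=vision.snapshot('side')[0]; cv2.imwrite('pics/s15.png',s); cv2.imwrite('pics/s15c.png',cv2.resize(s[170:300,230:410],None,fx=4,fy=4,interpolation=2))
E
```

```text
clock: 23.32
tcp_pos: [550.2, -61.5, 29.2]
tcp_rot: [0.0, 0.997, 0.081, -0.003]
ft_force: [-12.7, -1.9, 14.7]
finger_gap: 21.9
[550.16284502 -61.45192804  29.22485451] [-12.14450261  -1.12344025  13.40242315] [[ 0.987  0.161 -0.005]
 [ 0.161 -0.987 -0.001]
 [-0.005 -0.    -1.   ]] 21.858314029935183
yaw 9.071485545987965 x mid 621.2212662263577 edge-TCP along tool x 71.64440309182459 L/R 71.81285574012949 71.62741506769284 toe depth 35.855596908175414 side px 124.5 125.5
wedge thickness at edge 8.793692045759553 lift 2.7936920457595527
```

View pics/w15.png

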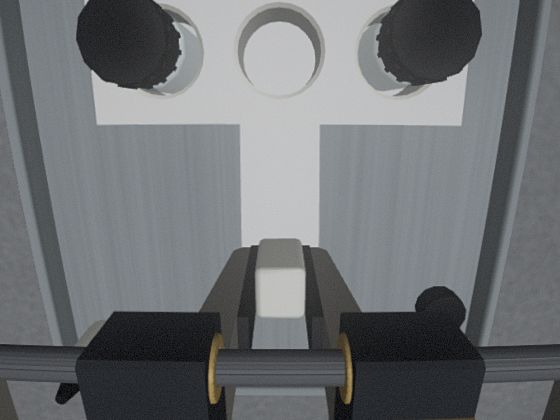

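View pics/s15c.png

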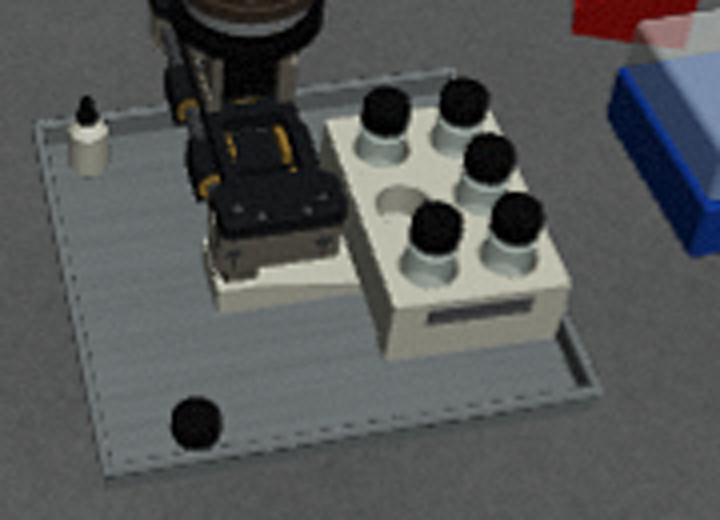

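The rack is lifting evenly, about 2.8 mm by wedge depth. 14 mm more gives about 5.5 mm.

```bash
python3 -m inch '[[0.01,0.002,0.0003,0,0,0,0],[0.01,0.004,0.0006,0,0,0,0],[0.01,0.006,0.001,0,0,0,0],[0.01,0.008,0.0013,0,0,0,0],[0.01,0.01,0.0016,0,0,0,0],[0.01,0.012,0.0019,0,0,0,0],[0.01,0.014,0.0022,0,0,0,0],[0.01,0.014,0.0022,0,0,0,0],[0.01,0.014,0.0022,0,0,0,0],[0.01,0.014,0.0022,0,0,0,0],[0.01,0.014,0.0022,0,0,0,0],[0.01,0.014,0.0022,0,0,0,0]]'
python3 - <<'E'
from edge import *
w=wsnap('w16'); R,p,o=pose(); print(p,o['ft_force'],R.round(3),o['finger_gap'])
edge('w16',140,180,np.r_[110:225,330:440],54.5)
s=vision.snapshot('side')[0]; cv2.imwrite('pics/s16.png',s); cv2.imwrite('pics/s16c.png',cv2.resize(s[170:300,230:410],None,fx=4,fy=4,interpolation=2))
E
```

```text
clock: 24.42
tcp_pos: [564.2, -59.3, 29.2]
tcp_rot: [0.0, 0.997, 0.081, -0.002]
ft_force: [-11.7, -2.5, 13.8]
finger_gap: 21.9
[564.27337195 -59.26875027  29.22321766] [-10.77101607  -1.81611994  12.67210343] [[ 0.987  0.161 -0.005]
 [ 0.161 -0.987 -0.001]
 [-0.005 -0.    -1.   ]] 22.026012772016678
yaw 9.101827625544306 x mid 622.1606020633149 edge-TCP along tool x 58.38950504030633 L/R 58.572620677613465 58.09142487477834 toe depth 49.11049495969367 side px 158.5 159.5
wedge thickness at edge 11.305146413415642 lift 5.305146413415642
```

View pics/w16.png

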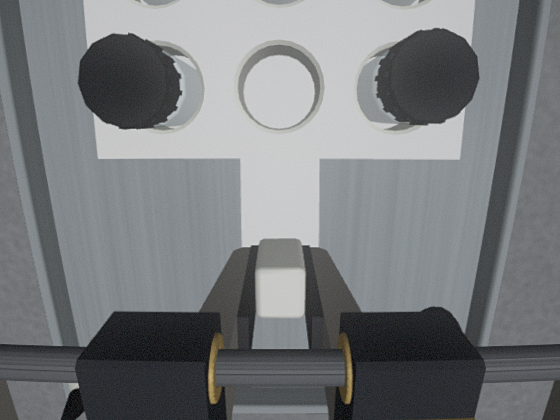

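View pics/s16c.png

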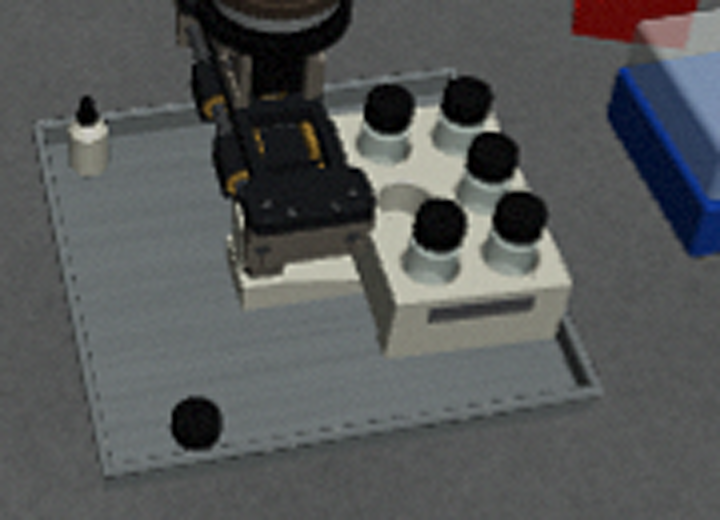

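```bash
python3 - <<'E'
from h import *
c=vision.get_calibration('wrist');H=c['hand_eye']
def zat(n,x,y,r=3):
    f=np.load(f'pics/{n}.npz'); d=np.median(f['d'][y-r:y+r+1,x-r:x+r+1])
    q=cv2.undistortPoints(np.float64([[[x,y]]]),c['K'],np.array(c['dist'])).reshape(2)
    P=f['R']@(H[:3,:3]@(np.r_[q,1]*d)+H[:3,3])+f['p']; return P.round(1)
for n,pts in(('w14',dict(nl=(115,82),nr=(450,82),tray=(170,150),tray2=(400,150))),('w16',dict(nl=(115,150),nr=(450,150),nm=(280,145),midrow=(210,20),midrow2=(350,20),tray=(170,200),tray2=(400,200)))):
    for k,(x,y) in pts.items(): print(n,k,zat(n,x,y))
R,p,o=pose(); print(p,np.abs(o['qd']).max())
E
```

```text
w14 nl [613.1  14.3  48.7]
w14 nr [ 634.3 -116.4   48.8]
w14 tray [580.9   3.1   2.2]
w14 tray2 [ 600.8 -119.4    2.5]
w16 nl [614.9  15.3  53.7]
w16 nr [ 636.4 -117.3   53.6]
w16 nm [627.2 -49.7  53.5]
w16 midrow [668.5 -16.7  51. ]
w16 midrow2 [676.8 -67.9  51.2]
w16 tray [580.6   5.4   2.1]
w16 tray2 [ 601.4 -122.1    2.4]
[564.28618937 -59.26679016  29.24460968] 0.0017717542068293789
```

The depth readings agree. The near top edge rose from 48.7 to 53.6–53.7 mm at both ends and the middle of the rack by about half that, so the far edge is still down. The arm is still, so I hand in.

```bash
python3 - <<'E'
from rig import ctrl
o=ctrl.get_obs(); print(o['clock'],o['ft_force'],o['finger_gap']); print(ctrl.sign_off())
E
```

```text
24.5167 [-11.23122451  -1.08602959  11.71501956] 21.901494965089523
the job is handed in; nothing more can be done
None
```

The job is handed in at 24.5 s, with no verdict reported. Both loose black-capped vials stand upright in the right and left holes of the near row. I pushed the wedge thin end first under the middle of the rack's near edge and stayed gripped on it, with the gripper reading 21.9 mm across its 22 mm grip block.

**Last checks:**
- **Lift:** both near corners are up about 5 to 5.5 mm by wrist depth, or about 5.3 to 5.8 mm by how far the wedge is in.
- **Far edge:** it is still down, because the middle of the rack rose only about half as much as the near edge.
- **Wedge:** it lies flat, with its toe about 50 mm inside the near edge and about 1 mm off the middle.
- **Vials and clearance:** all five vials look seated in the last side view, and the gripper is clear of the rack and vials.
- **Force:** the push settled at about 11 N and the arm was still.
- **Bystanders:** the dropper and spare cap look unmoved in the last view. I did not re-measure the jar, timer or beaker at the end, but no move went near them.

**Disagreement:** the top camera's y readings were about 2 to 8 mm off the wrist and side views, so I used the wrist and side views.

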